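Set the depth stop of the jeweller's press to a setting block

TASK

The setting block already lies under the depth-stop screw of the small press, but the screw is too high to touch it. With the screwdriver from the tool stand, turn the screw down until the block just drags beneath it - an even drag of some 5 to 10 newtons when you draw it, neither loose nor clamped hard - then draw the block out flat from under the screw through that drag, clear of it, and leave it lying flat, and put the driver back upright in its own hole in the stand. Touch the screw with nothing but the driver and leave the other things on the bench where they are.

Things in the scene. Friction and masses are not known exactly. Their poses are not given: they have to be found in the camera images.
- press: small lever press, fixed. Origin on the bench straight below the axis of the stop screw, z up. Ram, head, lever and column stand at y +90 to +210 mm, up to 350 mm high. A stop arm (24 mm wide, underside at z = 78 mm, top at 98 mm) reaches from the ram along -y and ends in a round boss, 32 mm across, that carries the screw. At y below -16 mm nothing of it is higher than the bed.
- bed (a point): point on the press's flat ground bed, 100 mm to -y of the screw axis, at the height of the bed, 30 mm above the bench. The bed runs 60 mm either side of it in x, and from 65 mm to -y of it to 305 mm to +y of it.
- stop_screw: the upright stop screw in the boss. Origin at the centre of the top of its round brass head (21 mm across, 12 mm high, z up); its x axis runs along the slot, a closed recess 11.4 mm long, 3.1 mm wide and 9 mm deep, its mouth chamfered by 1 mm. Right-hand thread: a full turn clockwise seen from above lowers head and nose together by 6 mm. Free turning takes 0.04 N m; it stays where it is left.
- boss (a point): top centre of the boss, on the screw's axis, 98 mm above the bench. Below it sticks out the screw's white nylon nose, 12 mm across, worn: its flat face lies 62.6 to 64.4 mm below the top of the screw's head and starts 0.5 to 3.5 mm above the block. Once it meets the block the nip grows by about 17 N per radian; drawing the block takes about 1.2 N per newton of nip, and 3 N for its own weight.
- setting_block: loose ground steel bar, 24 (x) x 140 (y) x 20 mm (z), about 0.5 kg, origin at the centre of its underside, with an upright round steel handle pin, 10 mm thick and 32 mm tall, on its top, 58 mm to -y of the origin. It lies flat on the press bed under the stop screw, its y along the press's y within 3 degrees, the pin about 103 mm out from the screw's axis.
- driver: screwdriver, 106 mm long, 90 g, upright in the stand, handle up. Origin at the tip of its blade, z up, x along the blade's width. Blade 10.4 (x) x 2.5 mm (y), 14 mm long; shank 8 mm thick; square handle 22 x 22 mm, flats facing x and y, from 46 to 106 mm above the tip, its underside resting on the stand. Let go in the screw's slot it stays standing, leaning up to 4 degrees.
- tool_stand: fixed wooden block with a row of three holes along its y: 60 (x) x 165 (y) x 55 mm high, origin under its centre; the driver's x axis lies within 15 degrees of its x. The other two holes lie 70 and 118 mm from the driver's.
- driver_hole (a point): centre of the mouth of the driver's own hole (the end one, 60 mm to +y of the stand's centre), 55 mm above the bench; square, 16 mm across, 50 mm deep.
- charcoal_block: loose matt black soldering block, 115 x 75 x 35 mm, origin under its centre
- needle_file: loose needle file lying flat, blue round handle, 185 mm long, 13 mm high
- ring_clamp: loose wooden ring clamp with a metal band, lying flat, 118 mm long, 26 mm high
- burnisher: loose tool with a turned round wooden handle standing in the middle hole of the tool stand, its top 50 mm above the stand
- doming_punch: loose steel punch with a ball end standing in the far (-y of the stand) hole of the tool stand, its top 32 mm above the stand
Things that resemble listed ones, but are neither listed nor needed, are in the scene too. Leave any green look-alike of the driver alone.

How it is judged (in metres and radians):
On the way, in this order (a step that is already met when the one before it is completed fails the run):
1. the driver's blade is down in the slot of the stop screw (horizontal distance between driver and stop_screw below 0.003 m and z of driver in the frame of stop_screw below -0.004 m), for 0.1 s.
2. the screw nips the setting block lightly (0.6 to 9 N) (contact force between stop_screw and setting_block between 0.6 and 9 N), for 0.3 s.
3. the block has been drawn more than 10 mm outwards and still drags beneath the screw (all of step 2 and distance of setting_block from where it was at the start of the episode above 0.01 m), for 0.1 s.
At the end, for the whole second after the job is handed in: Block flat and at rest, clear of the screw (its centre over 80 mm from the screw axis); screw nose left between 1.5 mm below and 0.5 mm above the height of the block's top; driver upright and at rest in its own hole, within 6 mm of home; everything released (horizontal distance between setting_block and press above 0.08 m and angle between setting_block's own z axis and vertical below 0.1 rad and linear speed of setting_block below 0.01 m/s and height (world z) of setting_block below 0.035 m and z of stop_screw in the frame of press between 0.1115 and 0.1148 m and horizontal distance between driver and driver_hole below 0.01 m and z of driver in the frame of driver_hole below -0.04 m and angle between driver's own z axis and vertical below 0.15 rad and linear speed of driver below 0.02 m/s); the robot touches nothing.
It fails at once if the block is clamped hard (the screw presses on it with more than 30 N) (contact force between stop_screw and setting_block above 30 N).
It fails at once if the gripper touches the screw (contact force between the fingers and stop_screw above 0.5 N).
It fails at once if a bystander is disturbed (moved more than 30 mm) (distance of any of charcoal_block, needle_file, ring_clamp, burnisher, doming_punch from where it was at the start of the episode above 0.03 m).
It also fails if it takes over 72 s, if anything falls off the work surface, if the arm or the gripper's body presses on something with over 40 N, if the wrist force passes 120 N, or if a joint passes its speed limit or range.

ROBOT

A 7-joint arm with a two-finger parallel gripper is mounted at the origin on the work surface. World frame = base frame: x ahead of the robot, y to its left, z up, the work surface at z = 0. Lengths are in mm, angles in rad, forces in N, time in s.
With the tool pointing down it reaches from about 425 to 825 mm from the base axis. Payload 3.6 kg.
Tool frame: the origin (TCP) lies midway between the tips of the shut fingers; the grasp point (between the pads) lies 19 mm behind it; z points along the fingers, x is the direction in which the jaws open and shut, and the axes are right-handed (so a half turn about z gives the same grasp; the last joint's range is limited). The gripper opens to 85 mm and grips with 20 to 120 N. Pads are 22 mm wide; open, the fingers measure 114 mm over their backs; the gripper's body (76 mm by 85 mm) begins 54 mm behind the grasp point. The pads swing forward as they close: fully open they stand 13 mm farther back than shut.
Start: joints at [1.173, 0.615, -0.013, 1.423, 0.008, 1.103, -0.04], TCP at [235.544, -605.79, 231.297] pointing down, gripper open.
Joint ranges: [-3.12, 3.12], [-0.3, 2.06], [-1.34, 1.32], [0.26, 2.42], [-1.36, 4.5], [0.01, 1.98], [-2.84, 2.84]. Speed limits (rad/s): [2.79, 2.79, 3.14, 3.14, 3.14, 3.14, 3.14].

INTERFACE

Orientations are given as [roll, pitch, yaw] about the fixed x, y, z axes, in that order (R = Rz(yaw) Ry(pitch) Rx(roll)).
In Python, from bench import arm gives the robot as it stands.
- The arm moves only by the tool send_rows, never from a script. Its argument "rows" is a list of rows, each a list of 7 numbers: the shift along the tool's x, y, z in mm, then the turn, a rotation vector about the tool's x, y, z in rad, then the opening, from -1 (shut) to 1 (fully open). A call has 1 to 10 rows; each row is the pose to reach, as a shift and turn from the pose commanded when the call began, along the tool's axes at that moment; what a row does not reach only later rows make up. A row lasts 1/12 s, in which the tool goes at most 41.7 mm and 7.16 degrees, less where a joint would pass 70% of its speed; a pose out of reach is approached as far as the arm can. A call with a gripper value outside its range is refused whole. The fingers move at their own pace and stop on an object; the grip force is fixed at half the most. Time passes only in rows, so rows that repeat a pose let the fingers close. It gives the time, the measured TCP pose, the force and the opening at its end, in the units of the state.
- arm.observe(): the state, without advancing time (a new reading comes with each control period).
- arm.get_image(name): name is "scene" or "side" or "wrist"; returns the picture (400x640x3 uint8, red, green, blue); there is no depth.
- arm.calibration(name): a dict with "intrinsics" (3x3 intrinsics, pixels), "position" and "rotation" of the camera in the world; the wrist camera has in their place "mount" (4x4, takes a point from camera to tool coordinates, whose origin is the TCP and whose axes are the tool frame's). Camera axes: x right, y up, looking along -z (the intrinsics and any distortion apply to the point x, -y, -z); pixel columns grow to the right and rows downward; lengths in mm; the calibration is good to about 2 mm. A picture is of the moment at which its call begins: read the wrist's pose just before it. calibration takes no time and is no camera call.
- arm.close_job(): hands the job in, once; it reports no verdict.
Trained networks look in the newest picture that a camera, given by its name, has taken for a name from the list of things; names that differ only in an ending like _2 or _b are one class to them, and where a whole thing is asked for, a point or a joint stands for the part that bears it (a point fixed in the world has none). Each returns a list of dicts, best first, with "p" (0 to 1); they miss things now and then, are a little off and sometimes report something else, mostly with a low value. They report only what shows in the picture. A call takes as long as a camera call. They do not tell look-alikes from the thing itself.
- arm.recognise(query, camera): "extent" ([left, top, width, height] in pixels, round what is visible of it).
- arm.mark_of(query, camera): "uv" ([column, row] in pixels: a listed point, or the origin of a listed thing).
The state is a dict: "time": time; "joint_positions": joint angles; "dq": joint speeds; "tau": joint torques, N m; "tcp_pos": TCP position; "tool_rot": TCP orientation; "wrist_force": force on the tool from outside, world axes, zero at the start; "wrist_torque": the same for the moment, N m; "width": opening from 0.0 (shut) to 1.0 (fully open).
Only numpy, scipy, OpenCV 4.12 (cv2) and the standard library are available. Lean on these libraries where they do the work, as an engineer would, in place of code of your own. Each camera call takes 0.05 s, during which the arm holds its last target.

## Working session

There is one attempt and no reset: what is moved stays moved. The work goes in short steps, Python scripts to look and compute and a tool call to move; the robot and the scene stay as the last step left them, time stands still between calls to the robot, and variables do not carry over. Pictures are saved under pics/ and viewed, and the job is handed in when it is done.

Besides the shell and the picture viewer there is one more tool, called after "Emit:" as name(argument=value, ...) on one line, values as JSON. send_rows: Moves the arm, as the interface text tells. Its arguments: {"type":"object","properties":{"rows":{"type":"array","items":{"type":"array","items":{"type":"number"}}}},"required":["rows"]}

```bash
ls; mkdir -p pics
python3 - <<'E'
from bench import arm
import cv2
print(arm.observe())
for n in ["scene","side","wrist"]:
    im=arm.get_image(n); cv2.imwrite(f"pics/{n}0.png",im[:,:,::-1])
    c=arm.calibration(n); print(n,c)
    for q in ["press","stop_screw","boss","bed","setting_block","driver","tool_stand","driver_hole"]:
        r=arm.mark_of(q,n); print(n,q,[(round(a['p'],2),[round(float(x)) for x in a['uv']]) for a in r])
E
```

```text
pics
{'time': 0.0, 'joint_positions': array([ 1.17347981,  0.61587521, -0.01259299,  1.4249625 ,  0.00813031,
        1.10338378, -0.04041671]), 'dq': array([ 1.17815210e-04, -8.87050982e-04, -3.01610288e-05,  4.05892160e-04,
       -4.48555528e-04, -2.25694624e-04,  5.08737798e-04]), 'tau': array([ 4.65042122e-04, -4.69219279e+01,  2.59548984e-01, -1.71035725e+01,
        1.00328762e-02,  9.74613649e-03,  9.60946949e-06]), 'tcp_pos': array([ 235.24759157, -605.09085413,  230.14571172]), 'tool_rot': array([ 3.14151422e+00,  2.57694021e-03, -1.19993504e+00]), 'wrist_force': array([ 0.56912654, -0.08259294, -0.33099574]), 'wrist_torque': array([-0.02232386, -0.04632901,  0.06300178]), 'width': 1.000677889173084}
scene {'intrinsics': array([[435.36659826,   0.        , 310.60031571],
       [  0.        , 435.36659826, 197.29448002],
       [  0.        ,   0.        ,   1.        ]]), 'position': array([1136.87937771,  323.81891111,  626.93717903]), 'rotation': array([9.31145449e-01, 2.10531556e-03, 2.16401968e+00])}
scene press [(0.97, [371, 280])]
scene stop_screw [(0.61, [378, 239])
[... 840 characters left out ...]
314, 248]), (0.29, [338, 155])]
wrist {'intrinsics': array([[340.22529366,   0.        , 318.78307656],
       [  0.        , 340.22529366, 199.67132295],
       [  0.        ,   0.        ,   1.        ]]), 'mount': array([[ 9.99999902e-01, -4.27786639e-04,  1.14942631e-04,
        -4.26000987e-01],
       [-3.80871531e-04, -9.62868907e-01, -2.69969114e-01,
        -6.70289126e+01],
       [ 2.26163866e-04,  2.69969044e-01, -9.62868976e-01,
        -1.42909976e+02],
       [ 0.00000000e+00,  0.00000000e+00,  0.00000000e+00,
         1.00000000e+00]])}
wrist press []
wrist stop_screw []
wrist boss []
wrist bed []
wrist setting_block []
wrist driver []
wrist tool_stand []
wrist driver_hole []
```

View images.

View pics/scene0.png

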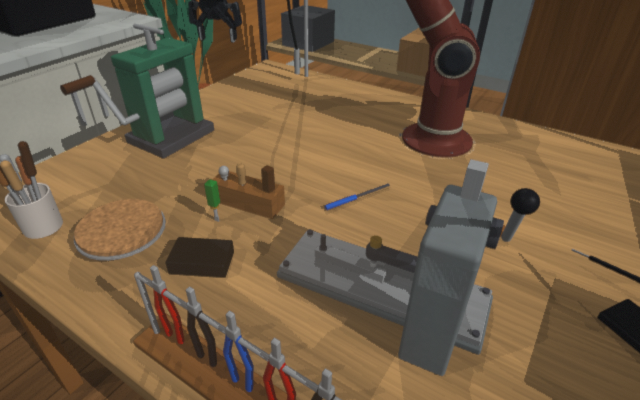

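View pics/side0.png

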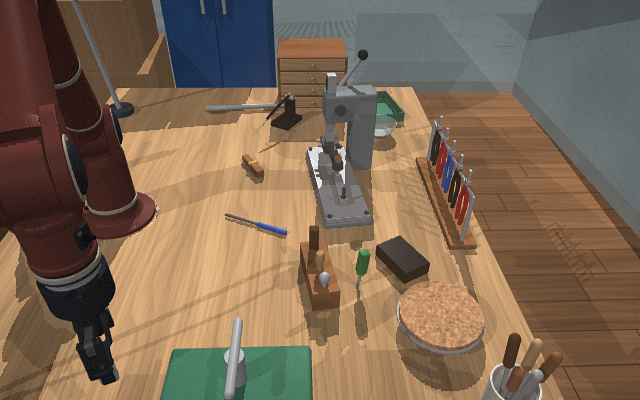

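View pics/wrist0.png

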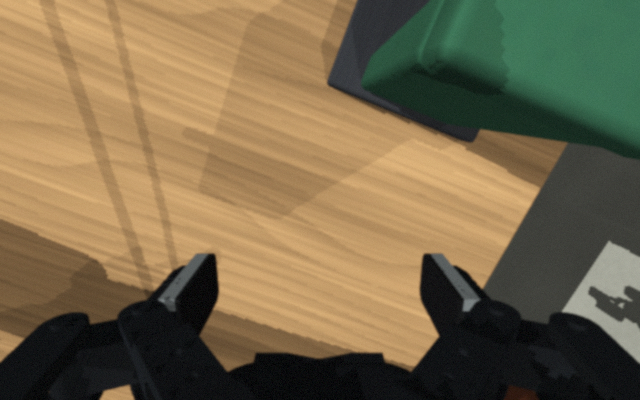

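```bash
cat > h.py <<'E'
import numpy as np, cv2
from scipy.spatial.transform import Rotation as R
from bench import arm
def cam(n,st=None):
    c=arm.calibration(n);K=np.array(c['intrinsics'])
    if 'position' in c:
        return K,R.from_euler('xyz',c['rotation']).as_matrix(),np.array(c['position'])
    st=st or arm.observe()
    Rt=R.from_euler('xyz',st['tool_rot']).as_matrix()
    M=np.array(c['mount'])
    return K,Rt@M[:3,:3],Rt@M[:3,3]+st['tcp_pos']
def ray(C,uv):
    K,Rc,p=C
    d=np.array([(uv[0]-K[0,2])/K[0,0],-(uv[1]-K[1,2])/K[1,1],-1])
    d=Rc@d; return p,d/np.linalg.norm(d)
def atz(C,uv,z):
    p,d=ray(C,uv); return p+d*(z-p[2])/d[2]
def proj(C,P):
    K,Rc,p=C
    q=Rc.T@(np.array(P)-p); return np.array([K[0,2]+K[0,0]*q[0]/-q[2],K[1,2]-K[1,1]*q[1]/-q[2]])
def tri(obs):
    A=np.zeros((3,3));b=np.zeros(3)
    for C,uv in obs:
        p,d=ray(C,uv);Q=np.eye(3)-np.outer(d,d);A+=Q;b+=Q@p
    P=np.linalg.solve(A,b)
    return P,[np.round(proj(C,P)-uv,1) for C,uv in obs]
E
python3 - <<'E'
from h import *
np.set_printoptions(suppress=True,precision=1)
S=cam('scene');D=cam('side')
for n,a,b,z in [("press",(371,280),(338,191),0),("screw",(378,239),(339,158),115),("boss",(371,249),(337,164),98),("bed",(322,258),(342,201),30),("block",(348,266),(336,188),30),("stand",(248,202),(317,281),0)]:
    print(n,tri([(S,a),(D,b)]),atz(S,a,z),atz(D,b,z))
print(atz(D,(314,248),55),atz(S,(268,193),55))
for uv in [(312,265),(360,282)]: print(atz(D,uv,9))
E
```

```text
press (array([605.9,  96.6,   3.8]), [array([-2.6,  2.1]), array([-1.7, -1.4])]) [595.   96.8   0. ] [610.8  94.6   0. ]
screw (array([606.7, 102.5, 113.3]), [array([-2. ,  1.7]), array([-1.2, -1.1])]) [602.6 104.1 115. ] [609.3  94.  115. ]
boss (array([606.3,  96.2,  91.9]), [array([ 0.9, -0.8]), array([0.6, 0.5])]) [615.   98.4  98. ] [604.   89.5  98. ]
bed (array([617.8,   3.1,  29.6]), [array([ 1.8, -1.4]), array([1.2, 0.9])]) [623.2   2.5  30. ] [614.6   6.9  30. ]
block (array([607. ,  57.5,  32.2]), [array([ 3. , -2.4]), array([2. , 1.6])]) [613.7  55.   30. ] [602.1  68.4  30. ]
stand (array([ 537.4, -260.7,    0.9]), [array([ 0.3, -0.2]), array([0.3, 0.2])]) [ 537.4 -261.6    0. ] [ 536.8 -259.2    0. ]
[ 531.  -205.8   55. ] [ 539.8 -194.9   55. ]
[ 526.2 -215.9    9. ]
[ 635.4 -273.1    9. ]
```

```bash
cat >> h.py <<'E'
import json,os
def cmd():
    if not os.path.exists('cmd.json'):
        return np.array([235.544,-605.79,231.297]),R.from_euler('xyz',[np.pi,0.0,-1.2]).as_matrix()
    d=json.load(open('cmd.json'));return np.array(d['p']),np.array(d['R'])
def upd(row):
    p,Rm=cmd();p=p+Rm@np.array(row[:3]);Rm=Rm@R.from_rotvec(row[3:6]).as_matrix()
    json.dump(dict(p=p.tolist(),R=Rm.tolist()),open('cmd.json','w'));return p,Rm
def resync():
    st=arm.observe();json.dump(dict(p=st['tcp_pos'].tolist(),R=R.from_euler('xyz',st['tool_rot']).as_matrix().tolist()),open('cmd.json','w'))
def plan(P,yaw=None,Rt=None):
    p,Rm=cmd()
    if Rt is None: Rt=R.from_euler('xyz',[np.pi,0,yaw]).as_matrix()
    return np.round(Rm.T@(np.array(P)-p),1).tolist(),np.round(R.from_matrix(Rm.T@Rt).as_rotvec(),3).tolist()
def stat():
    s=arm.observe();p,Rm=cmd()
    print('t',round(s['time'],2),'tcp',np.round(s['tcp_pos'],1),'rot',np.round(s['tool_rot'],3),'cmd',np.round(p,1),np.round(R.from_matrix(Rm).as_euler('xyz'),3),'q',np.round(s['joint_positions'],2),'F',np.round(s['wrist_force'],2),'M',np.round(s['wrist_torque'],3),'w',round(s['width'],3))
    return s
E
python3 - <<'E'
from h import *
np.set_printoptions(suppress=True,precision=1)
S=cam('scene');D=cam('side')
print('mill',tri([(S,(150,28)),(D,(237,320))]))
print('drv top',tri([(S,(268,168)),(D,(314,228))]))
stat()
print(plan([540,-160,280],0.0)); print(plan([235.5,-605.8,330],-1.2))
E
```

```text
mill (array([ 427.5, -627.4,  324.3]), [array([ 2.8, -2.1]), array([5.3, 4.3])])
drv top (array([ 529.8, -199.7,  113.1]), [array([-0.5,  0.4]), array([-0.5, -0.4])])
t 1.35 tcp [ 235.5 -605.8  231.3] rot [-3.1  0.  -1.2] cmd [ 235.5 -605.8  231.3] [ 3.1  0.  -1.2] q [ 1.2  0.6 -0.   1.4  0.   1.1 -0. ] F [-0.1 -1.6 -0.1] M [-0.  0.  0.] w 1.001
([-305.2, -445.3, -48.7], [0.0, 0.0, -1.2])
([-0.0, 0.0, -98.7], [0.0, 0.0, 0.0])
```

Emit:
send_rows(rows=[[-172,-67,-30,0,0,0,1],[-172,-67,-30,0,0,0,1],[-172,-67,-30,0,0,-0.1,1],[-172,-67,-30,0,0,-0.2,1],[-263,-429,-30,0,0,-1.2,1],[-263,-429,-30,0,0,-1.2,1],[-263,-429,-30,0,0,-1.2,1],[-263,-429,-30,0,0,-1.2,1],[-263,-429,-30,0,0,-1.2,1],[-263,-429,-30,0,0,-1.2,1]])

```text
time: 2.18
tcp_pos: [434.5, -286.8, 260.7]
tool_rot: [3.141, -0.001, -0.244]
wrist_force: [1.0, -0.5, 0.1]
width: 1.002
```

Emit:
send_rows(rows=[[0,0,0,0,0,0,1]])

```text
time: 2.27
tcp_pos: [441.1, -279.7, 261.1]
tool_rot: [-3.135, -0.007, -0.231]
wrist_force: [0.3, 0.8, 0.5]
width: 1.005
```

Run:
```python
from h import *
upd([-263,-429,-30,0,0,-1.2]); stat()
```

```text
t 2.27 tcp [ 441.1 -279.7  261.1] rot [-3.135 -0.007 -0.231] cmd [ 540.1 -205.2  261.3] [3.142 0.    0.   ] q [ 0.76  0.4  -0.34  1.74  0.14  1.02  0.15] F [0.35 0.76 0.51] M [0.027 0.012 0.013] w 1.005
```

Run:
```python
from h import *
resync(); print(plan([540,-205,260],0))
```

```text
([79.1, -95.3, 2.2], [-0.006, -0.007, -0.231])
```

Emit:
send_rows(rows=[[79,-95,2,-0.006,-0.007,-0.231,1],[79,-95,2,-0.006,-0.007,-0.231,1],[79,-95,2,-0.006,-0.007,-0.231,1],[79,-95,2,-0.006,-0.007,-0.231,1],[79,-95,2,-0.006,-0.007,-0.231,1]])

```text
time: 2.68
tcp_pos: [535.0, -212.8, 257.9]
tool_rot: [3.138, 0.007, -0.014]
wrist_force: [0.3, -0.4, 0.0]
width: 0.997
```

Run:
```python
from h import *
resync(); 
s=stat(); im=arm.get_image('wrist'); cv2.imwrite('pics/w1.png',im[:,:,::-1])
for q in ["driver","driver_hole","tool_stand","burnisher"]: print(q,arm.mark_of(q,'wrist'))
print(arm.recognise("driver",'wrist'))
```

```text
t 2.68 tcp [ 535.  -212.8  257.9] rot [ 3.138  0.007 -0.014] cmd [ 535.  -212.8  257.9] [ 3.138  0.007 -0.014] q [ 0.58  0.5  -0.39  1.6   0.21  1.09  0.13] F [ 0.3  -0.36  0.04] M [-0.058  0.033  0.022] w 0.997
driver [{'uv': [316.9, 152.9], 'p': 0.67}, {'uv': [395.8, 225.3], 'p': 0.63}]
driver_hole [{'uv': [315.2, 162.1], 'p': 0.92}, {'uv': [335.4, 246.7], 'p': 0.26}]
tool_stand [{'uv': [325.8, 204.0], 'p': 0.56}]
burnisher [{'uv': [330.7, 213.7], 'p': 0.72}]
[{'extent': [396.1, 206.4, 91.8, 27.2], 'p': 0.7}, {'extent': [303.6, 145.5, 26.0, 34.8], 'p': 0.65}]
```

View pics/w1.png

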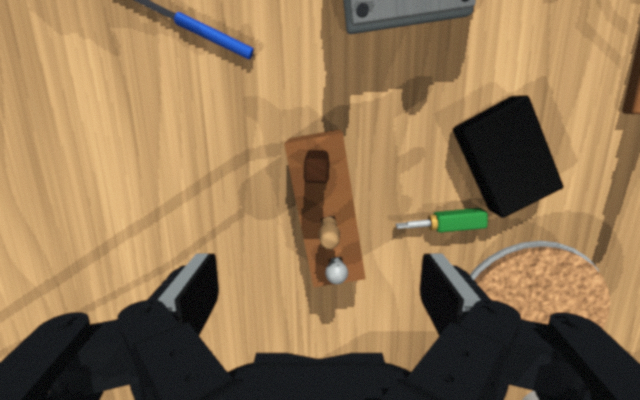

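Run:
```python
from h import *
im=cv2.imread('pics/w1.png')
cv2.imwrite('pics/w1c.png',cv2.resize(im[115:295,270:420],None,fx=4,fy=3.3*4/3.3,interpolation=cv2.INTER_CUBIC)[:600])
```

```text
(no output)
```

View pics/w1c.png

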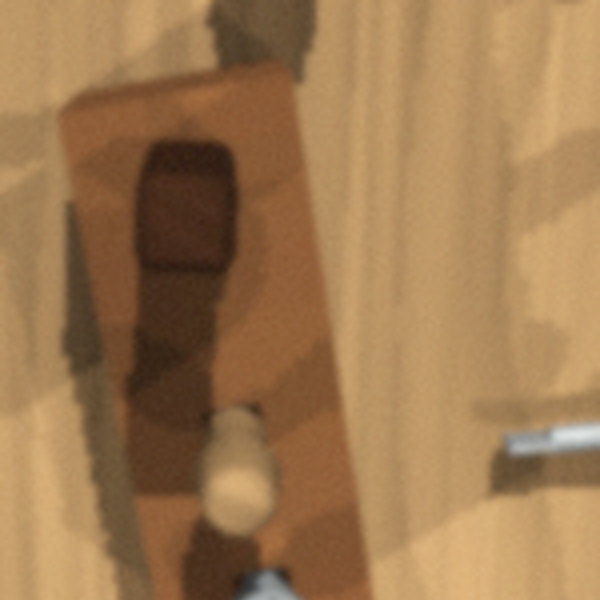

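Emit:
send_rows(rows=[[55,-213,28,0,0,-1.75,1],[55,-213,28,0,0,-1.75,1],[55,-213,28,0,0,-1.75,1],[55,-213,28,0,0,-1.75,1],[55,-213,28,0,0,-1.75,1],[55,-213,28,0,0,-1.75,1],[55,-213,28,0,0,-1.75,1],[55,-213,28,0,0,-1.75,1],[71,-293,33,0,0,-1.75,1],[71,-293,33,0,0,-1.75,1]])

```text
time: 3.82
tcp_pos: [610.4, 71.4, 223.0]
tool_rot: [-3.138, 0.01, 1.227]
wrist_force: [0.9, 1.1, 1.0]
width: 0.997
```

Run:
```python
from h import *
resync();stat();print(plan([606,80,222],1.75))
```

```text
t 3.82 tcp [610.4  71.4 223. ] rot [-3.138  0.01   1.227] cmd [610.4  71.4 223. ] [-3.138  0.01   1.227] q [ 0.24  0.66 -0.7   1.52  0.45  1.14  0.68] F [0.92 1.13 0.98] M [ 0.123 -0.022 -0.073] w 0.997
([6.6, -7.1, 1.0], [-0.007, 0.009, -0.523])
```

Emit:
send_rows(rows=[[7,-7,1,-0.007,0.009,-0.523,1],[7,-7,1,-0.007,0.009,-0.523,1],[7,-7,1,-0.007,0.009,-0.523,1],[7,-7,1,-0.007,0.009,-0.523,1],[7,-7,1,-0.007,0.009,-0.523,1],[7,-7,1,-0.007,0.009,-0.523,1]])

```text
time: 4.32
tcp_pos: [605.3, 83.4, 222.0]
tool_rot: [3.142, -0.003, 1.75]
wrist_force: [-0.3, 0.0, -0.6]
width: 1.001
```

Run:
```python
from h import *
resync();s=stat()
im=arm.get_image('wrist'); cv2.imwrite('pics/w2.png',im[:,:,::-1])
C=cam('wrist',s);np.set_printoptions(suppress=True,precision=1)
for q,z in [("stop_screw",116),("boss",98),("bed",30),("press",0),("setting_block",30)]:
  for r in arm.mark_of(q,'wrist'): print(q,r,atz(C,r['uv'],z))
for r in arm.recognise("stop_screw",'wrist'):print(r)
```

```text
t 4.32 tcp [605.3  83.4 222. ] rot [ 3.142e+00 -3.000e-03  1.750e+00] cmd [605.3  83.4 222. ] [ 3.142e+00 -3.000e-03  1.750e+00] q [ 0.3   0.69 -0.84  1.54  0.54  1.16  1.1 ] F [-0.26  0.   -0.63] M [ 0.083  0.011 -0.03 ] w 1.001
stop_screw {'uv': [343.8, 207.3], 'p': 0.81} [607.7 103.9 116. ]
stop_screw {'uv': [51.1, 240.7], 'p': 0.67} [ 675.4 -116.6  116. ]
boss {'uv': [340.2, 193.4], 'p': 0.61} [601.8 101.1  98. ]
bed {'uv': [235.7, 172.7], 'p': 0.78} [616.    1.9  30. ]
setting_block {'uv': [293.4, 180.6], 'p': 0.73} [613.7  59.8  30. ]
{'extent': [330.4, 189.3, 28.7, 27.5], 'p': 0.67}
{'extent': [1.2, 1.7, 74.9, 79.6], 'p': 0.63}
```

View pics/w2.png

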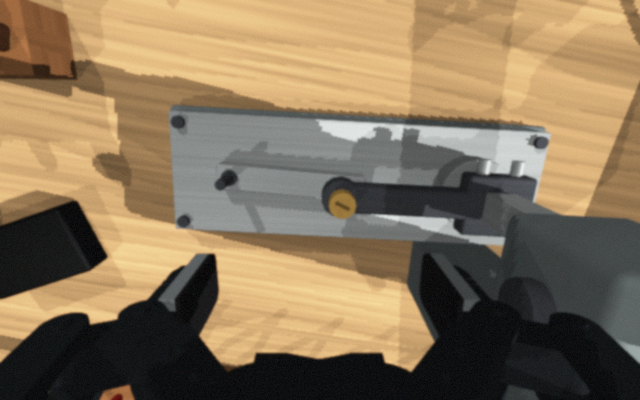

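Run:
```python
from h import *
im=cv2.imread('pics/w2.png')
cv2.imwrite('pics/w2c.png',cv2.resize(im[175:235,310:380],None,fx=10,fy=10,interpolation=cv2.INTER_CUBIC))
```

```text
(no output)
```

View pics/w2c.png

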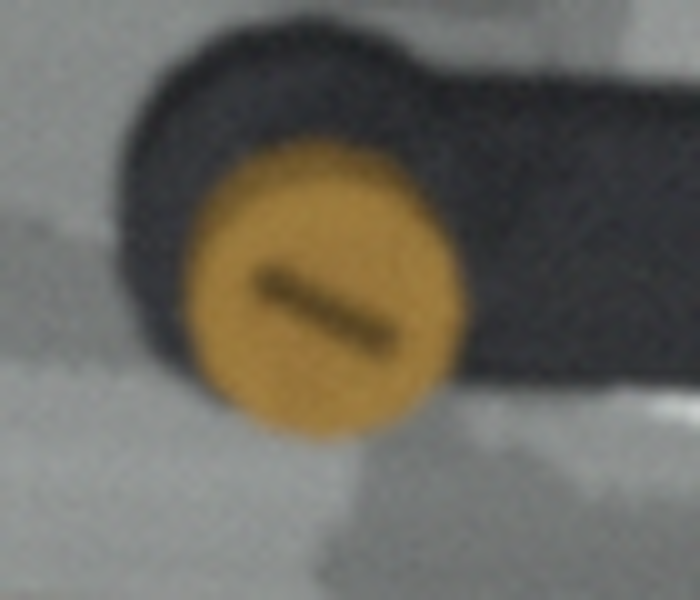

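Run:
```python
from h import *
np.set_printoptions(suppress=True,precision=1)
s=arm.observe();C=cam('wrist',s)
for z in (114,117):
    a=atz(C,(310+25.5-.45,175+27.5-.45),z);b=atz(C,(310+39.5-.45,175+34.5-.45),z);d=b-a
    print(z,(a+b)/2,np.linalg.norm(d),np.degrees(np.arctan2(d[1],d[0])))
for uv in [(343.8-.8,207-2)]: print(proj(C,[606,98,98]))
# pin top ~ z82, bolts corners bed
print('pin top',atz(C,(229,177),82),'pin base',atz(C,(219,184),50))
for uv in [(178,122),(183,221),(540,142)]: print('bolt',atz(C,uv,33))
print(plan([535,-202,205],1.48));
```

```text
114 [607.2 104.  114. ] 12.266653017676186 73.11510976845044
117 [606.4 103.6 117. ] 12.120120695308088 73.11510976845001
[333.8 197.3]
pin top [608.8   8.8  82. ] pin base [625.4  -6.9  50. ]
bolt [576.9 -55.8  33. ]
bolt [675.9 -43.6  33. ]
bolt [532.1 290.4  33. ]
([-268.3, -120.1, 16.2], [-0.0, -0.003, 0.27])
```

Emit:
send_rows(rows=[[-268,-120,16,0,0,0.27,0.2],[-268,-120,16,0,0,0.27,0.2],[-268,-120,16,0,0,0.27,0.2],[-268,-120,16,0,0,0.27,0.2],[-268,-120,16,0,0,0.27,0.2],[-268,-120,16,0,0,0.27,0.2],[-268,-120,16,0,0,0.27,0.2],[-268,-120,16,0,0,0.27,0.2],[-268,-120,16,0,0,0.27,0.2],[-268,-120,16,0,0,0.27,0.2]])

```text
time: 5.5
tcp_pos: [536.2, -200.1, 205.3]
tool_rot: [3.142, -0.004, 1.483]
wrist_force: [-0.0, 1.5, 0.6]
width: 0.597
```

Run:
```python
from h import *
resync();s=stat()
im=arm.get_image('wrist'); cv2.imwrite('pics/w3.png',im[:,:,::-1])
C=cam('wrist',s);np.set_printoptions(suppress=True,precision=1)
for q,z in [("driver",9),("driver_hole",55),("burnisher",105)]:
  for r in arm.mark_of(q,'wrist'): print(q,r,atz(C,r['uv'],z))
for r in arm.recognise("driver",'wrist'):print(r)
print('pred top centre',proj(C,[532,-203,115]))
```

```text
t 5.5 tcp [ 536.2 -200.1  205.3] rot [ 3.142 -0.004  1.483] cmd [ 536.2 -200.1  205.3] [ 3.142 -0.004  1.483] q [ 0.81  0.64 -0.8   1.67  0.51  1.05  1.33] F [-0.    1.46  0.57] M [ 0.036 -0.074  0.049] w 0.597
driver {'uv': [315.0, 167.3], 'p': 0.87} [ 527.3 -202.4    9. ]
driver {'uv': [582.9, 234.2], 'p': 0.26} [624.5  76.5   9. ]
driver_hole {'uv': [316.3, 179.9], 'p': 0.64} [ 530.4 -201.2   55. ]
driver_hole {'uv': [580.1, 237.5], 'p': 0.6} [606.2  37.5  55. ]
driver_hole {'uv': [263.4, 184.5], 'p': 0.19} [ 530.4 -248.2   55. ]
burnisher {'uv': [249.6, 190.7], 'p': 0.69} [ 523.3 -249.8  105. ]
{'extent': [247.8, 294.2, 29.0, 57.7], 'p': 0.97}
{'extent': [300.9, 168.1, 34.8, 46.4], 'p': 0.86}
pred top centre [313.8 200.3]
```

View pics/w3.png

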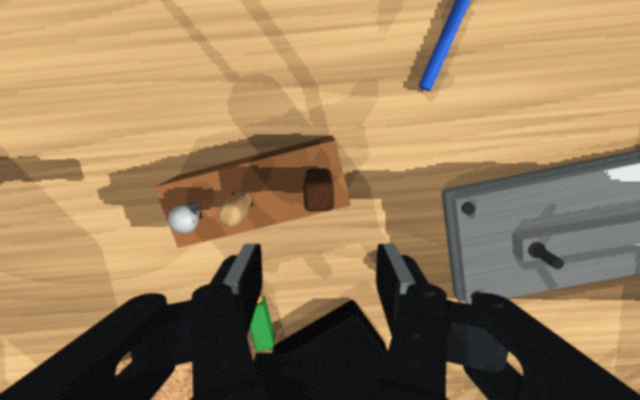

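Run:
```python
from h import *
im=cv2.imread('pics/w3.png')
c=im[150:225,280:370]; cv2.imwrite('pics/w3c.png',cv2.resize(cv2.convertScaleAbs(c,alpha=1.8),None,fx=8,fy=8,interpolation=cv2.INTER_CUBIC))
```

```text
(no output)
```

View pics/w3c.png

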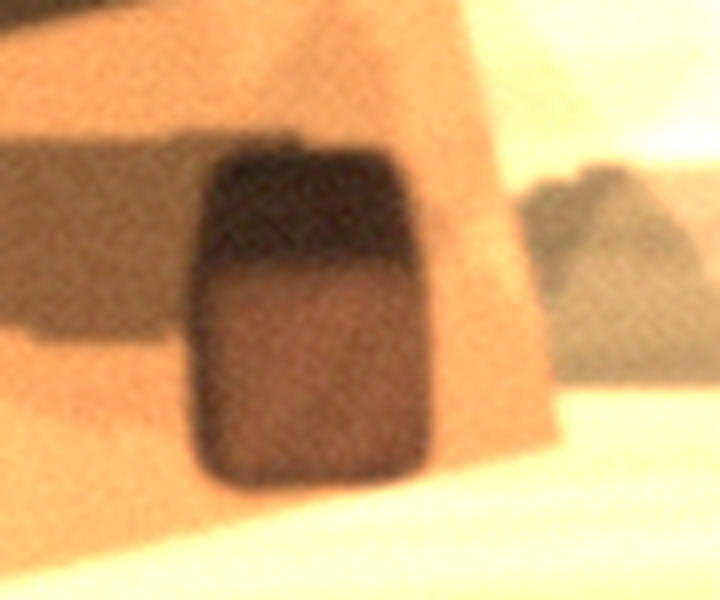

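Run:
```python
from h import *
np.set_printoptions(suppress=True,precision=1)
s=arm.observe();C=cam('wrist',s)
c=atz(C,(318.5,196.4),115);print(c)
print(plan([c[0],c[1],130],1.53),plan([c[0],c[1],71],1.53))
```

```text
[ 530. -198.  115.]
([1.2, -6.4, 75.3], [0.0, -0.004, -0.047]) ([0.9, -6.4, 134.3], [0.0, -0.004, -0.047])
```

Emit:
send_rows(rows=[[1,-6,40,0,-0.004,-0.047,0.2],[1,-6,75,0,-0.004,-0.047,0.2],[1,-6,90,0,-0.004,-0.047,0.2],[1,-6,115,0,-0.004,-0.047,0.2],[1,-6,134,0,-0.004,-0.047,0.2],[1,-6,134,0,-0.004,-0.047,0.2],[1,-6,134,0,-0.004,-0.047,-1],[1,-6,134,0,-0.004,-0.047,-1],[1,-6,134,0,-0.004,-0.047,-1],[1,-6,134,0,-0.004,-0.047,-1]])

```text
time: 6.58
tcp_pos: [531.5, -198.4, 72.8]
tool_rot: [3.139, 0.001, 1.531]
wrist_force: [-0.1, 0.3, 2.3]
width: 0.247
```

Emit:
send_rows(rows=[[0,0,0,0,0,0,-1],[0,0,0,0,0,0,-1],[0,0,0,0,0,0,-1]])

```text
time: 6.83
tcp_pos: [531.5, -198.4, 72.8]
tool_rot: [3.139, 0.001, 1.531]
wrist_force: [-0.5, 0.1, 6.4]
width: 0.25
```

Run:
```python
from h import *
resync();s=stat()
im=arm.get_image('wrist'); cv2.imwrite('pics/w4.png',im[:,:,::-1])
```

```text
t 6.83 tcp [ 531.5 -198.4   72.8] rot [3.139e+00 1.000e-03 1.531e+00] cmd [ 531.5 -198.4   72.8] [3.139e+00 1.000e-03 1.531e+00] q [ 0.74  0.79 -0.69  1.82  0.69  0.79  1.22] F [-0.48  0.1   6.45] M [ 0.15  -0.001  0.03 ] w 0.25
```

View pics/w4.png

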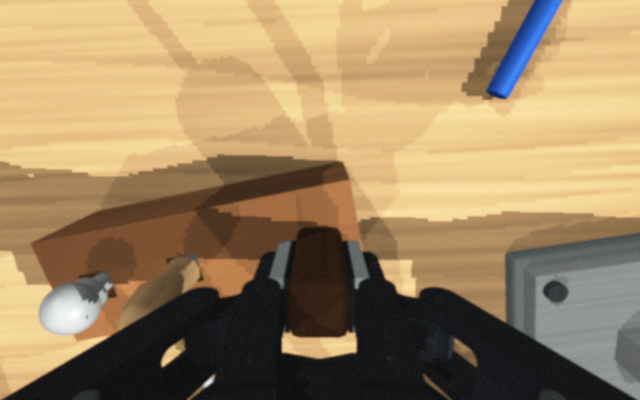

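Run:
```python
from h import *
print(plan([531,-198,190],1.531),plan([590,0,205],2.2),plan([607,104,205],2.847))
```

```text
([0.3, -0.2, -117.2], [0.003, 0.001, 0.0]) ([200.4, 51.0, -132.2], [0.003, 0.002, -0.669]) ([305.0, 63.9, -132.3], [0.002, 0.003, -1.316])
```

Emit:
send_rows(rows=[[0,0,-40,0.003,0,0,-1],[0,0,-80,0.003,0,0,-1],[0,0,-117,0.003,0,0,-1],[0,0,-125,0.003,0.001,-0.12,-1],[60,15,-132,0.003,0.002,-0.24,-1],[100,25,-132,0.003,0.002,-0.36,-1],[140,35,-132,0.003,0.002,-0.48,-1],[180,46,-132,0.003,0.002,-0.6,-1],[210,51,-132,0.003,0.002,-0.72,-1],[240,55,-132,0.002,0.003,-0.84,-1]])

```text
time: 7.72
tcp_pos: [595.0, 41.0, 203.0]
tool_rot: [-3.14, -0.003, 2.377]
wrist_force: [1.2, 0.7, -1.3]
width: 0.248
```

Run:
```python
from h import *
resync();stat()
print(plan([607,104,205],2.847))
```

```text
t 7.72 tcp [595.  41. 203.] rot [-3.140e+00 -3.000e-03  2.377e+00] cmd [595.  41. 203.] [-3.140e+00 -3.000e-03  2.377e+00] q [ 0.45  0.74 -1.    1.6   0.66  1.17  1.68] F [ 1.18  0.7  -1.29] M [ 0.032 -0.028  0.027] w 0.248
([35.0, 53.8, -2.0], [-0.001, -0.003, -0.47])
```

Emit:
send_rows(rows=[[20,30,-2,-0.001,-0.003,-0.12,-1],[35,54,-2,-0.001,-0.003,-0.24,-1],[35,54,-2,-0.001,-0.003,-0.36,-1],[35,54,-2,-0.001,-0.003,-0.47,-1],[35,54,-2,-0.001,-0.003,-0.47,-1],[35,54,-2,-0.001,-0.003,-0.47,-1]])

```text
time: 8.22
tcp_pos: [607.0, 101.6, 204.5]
tool_rot: [-3.141, -0.001, 2.838]
wrist_force: [0.2, -1.0, -0.5]
width: 0.247
```

Run:
```python
from h import *
resync();s=stat()
im=arm.get_image('wrist'); cv2.imwrite('pics/w5.png',im[:,:,::-1])
print(arm.mark_of('driver','wrist'),arm.mark_of('stop_screw','wrist'))
C=cam('wrist',s)
p=s['tcp_pos'];print(proj(C,p+[0,0,-64]))
c=im[100:300,220:420,::-1]; cv2.imwrite('pics/w5c.png',cv2.resize(cv2.convertScaleAbs(c,alpha=1.5),None,fx=3,fy=3,interpolation=cv2.INTER_CUBIC))
```

```text
t 8.22 tcp [607.  101.6 204.5] rot [-3.141e+00 -1.000e-03  2.838e+00] cmd [607.  101.6 204.5] [-3.141e+00 -1.000e-03  2.838e+00] q [ 0.37  0.81 -1.09  1.55  0.74  1.25  2.  ] F [ 0.18 -1.01 -0.48] M [-0.045 -0.003 -0.004] w 0.247
[{'uv': [320.9, 218.9], 'p': 0.57}] [{'uv': [320.5, 204.4], 'p': 0.76}]
[316.52707826 215.98003256]
```

View pics/w5.png

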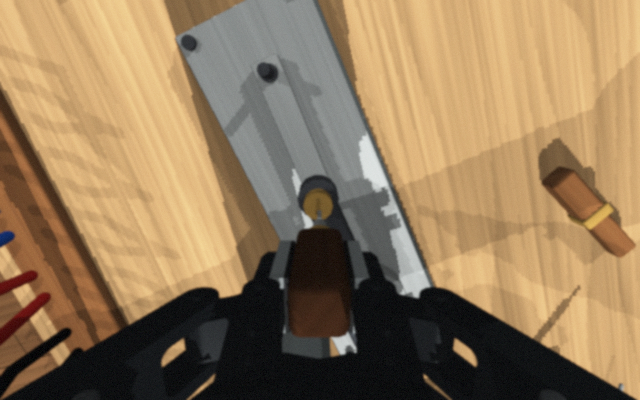

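View pics/w5c.png

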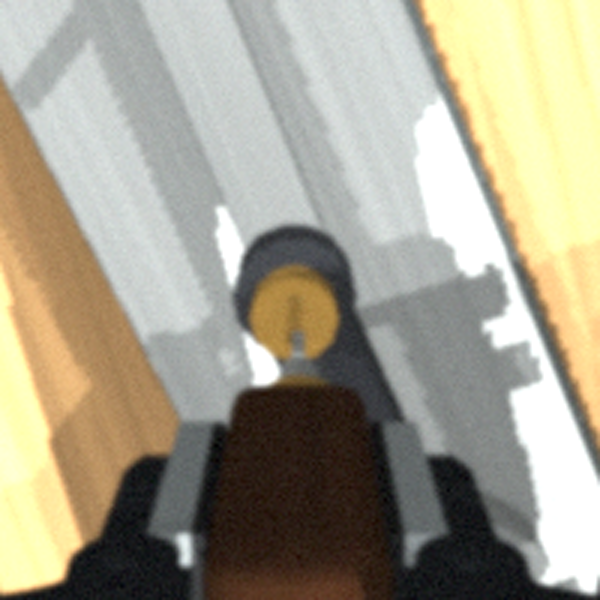

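Run:
```python
from h import *
im=cv2.imread('pics/w5.png')
c=im[180:235,290:350]; cv2.imwrite('pics/w5d.png',cv2.resize(cv2.convertScaleAbs(c,alpha=1.3),None,fx=10,fy=10,interpolation=cv2.INTER_CUBIC))
```

View pics/w5d.png

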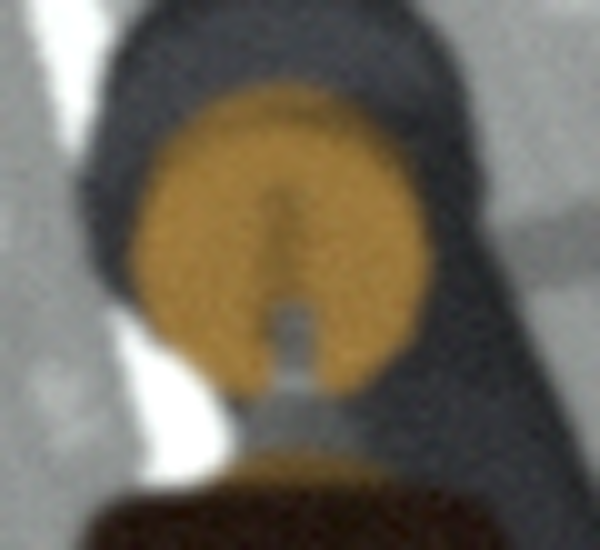

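Run:
```python
from h import *
np.set_printoptions(suppress=True,precision=2)
s=arm.observe();C=cam('wrist',s)
Rt=R.from_euler('xyz',s['tool_rot']).as_matrix();p=s['tcp_pos']
T=lambda P:Rt.T@(P-p)
o=-.45
e=T(atz(C,(319.4+o,210.2+o),p[2]-64));print('tip edge tool',e,'centre y',e[1]+5.2)
for z in (114,116,118):
    a=T(atz(C,(318.3+o,199+o),z)); b=T(atz(C,(318.0+o,205.5+o),z)); print(z,'slot end',a,'centre y',a[1]+5.7,'head c',b)
```

```text
tip edge tool [ 1.47 -4.15 64.  ] centre y 1.0470778439961306
114 slot end [ 0.71 -4.09 91.01] centre y 1.6103776039376125 head c [ 0.49  0.75 91.01]
116 slot end [ 0.71 -4.64 89.01] centre y 1.0577806696260525 head c [ 0.5   0.15 89.01]
118 slot end [ 0.72 -5.19 87.01] centre y 0.5051837353144935 head c [ 0.5  -0.44 87.01]
```

Emit:
send_rows(rows=[[-0.8,0,10,0,0,0.02,-1],[-0.8,0,19,0,0,0.02,-1],[-0.8,0,19,0,0,0.02,-1],[-0.8,0,19,0,0,0.02,-1]])

```text
time: 8.7
tcp_pos: [607.5, 101.4, 184.8]
tool_rot: [-3.141, -0.002, 2.821]
wrist_force: [0.9, 0.7, -1.5]
width: 0.252
```

Run:
```python
from h import *
resync();s=stat()
im=arm.get_image('wrist'); cv2.imwrite('pics/w6.png',im[:,:,::-1])
c=im[185:240,290:350,::-1]; cv2.imwrite('pics/w6d.png',cv2.resize(cv2.convertScaleAbs(c,alpha=1.3),None,fx=10,fy=10,interpolation=cv2.INTER_CUBIC))
```

```text
t 8.7 tcp [607.5 101.4 184.8] rot [-3.141e+00 -2.000e-03  2.821e+00] cmd [607.5 101.4 184.8] [-3.141e+00 -2.000e-03  2.821e+00] q [ 0.36  0.83 -1.07  1.57  0.76  1.21  1.97] F [ 0.91  0.66 -1.49] M [ 0.022 -0.003 -0.006] w 0.252
```

View pics/w6d.png

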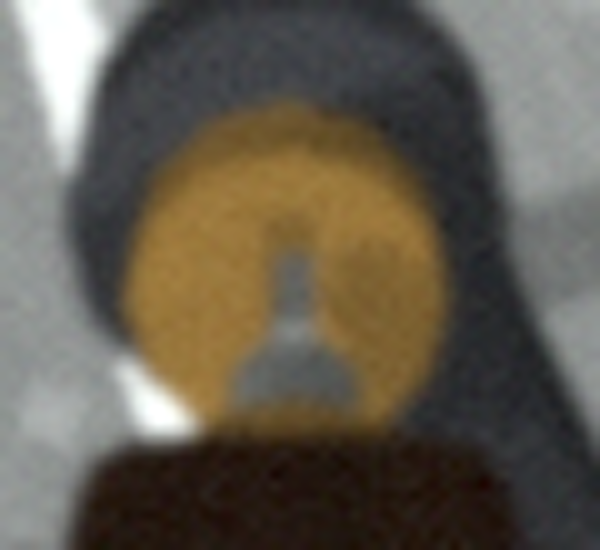

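Run:
```python
from h import *
np.set_printoptions(suppress=True,precision=2)
s=arm.observe();C=cam('wrist',s)
Rt=R.from_euler('xyz',s['tool_rot']).as_matrix();p=s['tcp_pos']
T=lambda P:Rt.T@(P-p)
o=-.45
e=T(atz(C,(319.35+o,210.4+o),p[2]-64));print('tip edge tool',e,'centre y',e[1]+5.2)
for z in (114,116,118):
    a=T(atz(C,(319.0+o,206.8+o),z)); b=T(atz(C,(318.6+o,212+o),z)); print(z,'slot end',a,'centre y',a[1]+5.7,'head c',b)
```

```text
tip edge tool [ 1.43 -4.04 64.  ] centre y 1.1569029196763303
114 slot end [ 1.2  -4.17 71.51] centre y 1.5251851015631201 head c [ 0.94 -0.59 71.51]
116 slot end [ 1.2  -4.78 69.51] centre y 0.922897869953486 head c [ 0.94 -1.22 69.51]
118 slot end [ 1.2  -5.38 67.51] centre y 0.32061063834387316 head c [ 0.94 -1.86 67.51]
```

Emit:
send_rows(rows=[[-0.3,0,4,0,0,0,-1],[-0.3,0,7,0,0,0,-1],[-0.3,0,10,0,0,0,-1],[-0.3,0,10,0,0,0,-1]])

```text
time: 9.08
tcp_pos: [608.0, 101.6, 175.6]
tool_rot: [-3.141, -0.001, 2.821]
wrist_force: [-0.5, -1.0, -1.4]
width: 0.248
```

Run:
```python
from h import *
s=stat()
im=arm.get_image('wrist'); 
c=im[185:240,290:350,::-1]; cv2.imwrite('pics/w7d.png',cv2.resize(cv2.convertScaleAbs(c,alpha=1.3),None,fx=10,fy=10,interpolation=cv2.INTER_CUBIC))
```

```text
t 9.08 tcp [608.  101.6 175.6] rot [-3.141e+00 -1.000e-03  2.821e+00] cmd [607.5 101.4 184.8] [-3.141e+00 -2.000e-03  2.821e+00] q [ 0.36  0.84 -1.06  1.58  0.77  1.2   1.96] F [-0.5  -1.04 -1.38] M [-0.189  0.092  0.031] w 0.248
```

View pics/w7d.png

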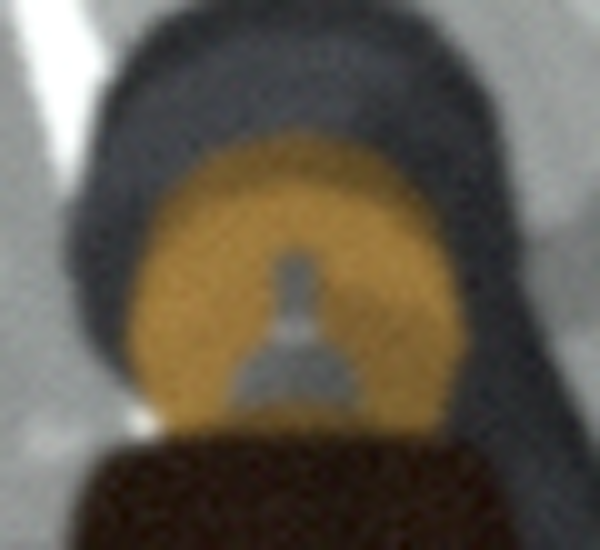

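Emit:
send_rows(rows=[[0,0,2,0,0,0,-1],[0,0,4,0,0,0,-1],[0,0,4,0,0,0,-1]])

```text
time: 9.38
tcp_pos: [608.1, 101.5, 171.3]
tool_rot: [-3.141, -0.001, 2.821]
wrist_force: [-0.4, -0.5, -2.3]
width: 0.248
```

Run:
```python
from h import *
s=stat()
im=arm.get_image('wrist'); 
c=im[185:240,290:350,::-1]; cv2.imwrite('pics/w8d.png',cv2.resize(cv2.convertScaleAbs(c,alpha=1.3),None,fx=10,fy=10,interpolation=cv2.INTER_CUBIC))
```

```text
t 9.38 tcp [608.1 101.5 171.3] rot [-3.141e+00 -1.000e-03  2.821e+00] cmd [607.5 101.4 184.8] [-3.141e+00 -2.000e-03  2.821e+00] q [ 0.36  0.84 -1.06  1.58  0.78  1.19  1.96] F [-0.37 -0.5  -2.3 ] M [-0.255  0.11  -0.049] w 0.248
```

View pics/w8d.png

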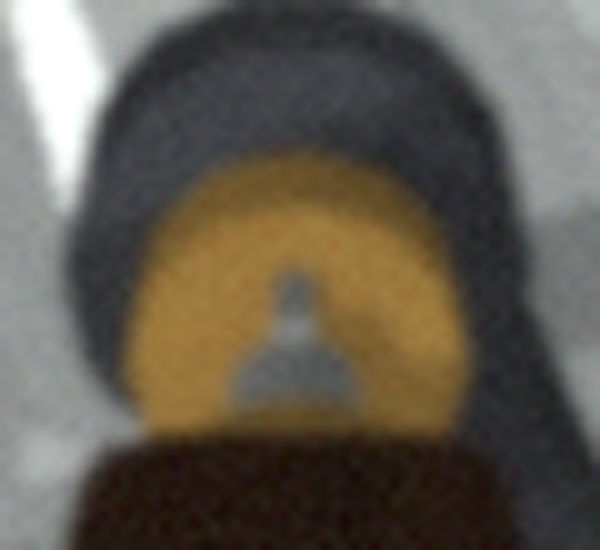

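Emit:
send_rows(rows=[[0,0,2,0,0,0,-1],[0,0,4,0,0,0,-1],[0,0,4,0,0,0,-1]])

```text
time: 9.68
tcp_pos: [608.3, 101.8, 170.6]
tool_rot: [-3.141, 0.001, 2.821]
wrist_force: [-2.7, -3.5, 10.3]
width: 0.246
```

Run:
```python
from h import *
s=stat()
im=arm.get_image('wrist'); 
c=im[185:240,290:350,::-1]; cv2.imwrite('pics/w9d.png',cv2.resize(cv2.convertScaleAbs(c,alpha=1.3),None,fx=10,fy=10,interpolation=cv2.INTER_CUBIC))
```

```text
t 9.68 tcp [608.3 101.8 170.6] rot [-3.141e+00  1.000e-03  2.821e+00] cmd [607.5 101.4 184.8] [-3.141e+00 -2.000e-03  2.821e+00] q [ 0.36  0.84 -1.06  1.58  0.78  1.19  1.95] F [-2.74 -3.54 10.27] M [-0.979  0.923  0.01 ] w 0.246
```

View pics/w9d.png

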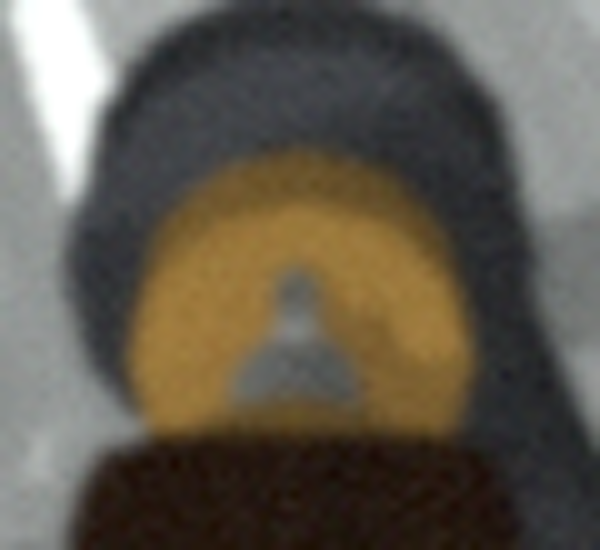

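Emit:
send_rows(rows=[[0.3,-1,-2,0,0,0,-1],[0.3,-1,-2,0,0,0.1,-1],[0.3,-1,-1.9,0,0,0.2,-1],[0.3,-1,-1.8,0,0,0.3,-1],[0.3,-1,-1.7,0,0,0.4,-1],[0.3,-1,-1.6,0,0,0.4,-1]])

```text
time: 10.23
tcp_pos: [607.5, 101.7, 170.5]
tool_rot: [3.141, -0.0, 2.42]
wrist_force: [-1.2, -0.9, 3.6]
width: 0.252
```

```bash
cat >> h.py <<'E'
def tf():
    s=stat();Rt=R.from_euler('xyz',s['tool_rot']).as_matrix()
    print('Ftool',np.round(Rt.T@s['wrist_force'],1),'Mtool',np.round(Rt.T@s['wrist_torque'],3)); return s
E
python3 - <<'E'
from h import *
s=tf()
im=arm.get_image('wrist'); 
c=im[185:240,290:350,::-1]; cv2.imwrite('pics/w10d.png',cv2.resize(cv2.convertScaleAbs(c,alpha=1.3),None,fx=10,fy=10,interpolation=cv2.INTER_CUBIC))
E
```

```text
t 10.23 tcp [607.5 101.7 170.5] rot [ 3.141 -0.     2.42 ] cmd [607.5 101.4 184.8] [-3.141e+00 -2.000e-03  2.821e+00] q [ 0.32  0.8  -0.97  1.59  0.71  1.14  1.61] F [-1.17 -0.9   3.64] M [-0.304  0.477 -0.013] w 0.252
Ftool [ 0.3 -1.4 -3.6] Mtool [0.543 0.157 0.014]
```

View pics/w10d.png

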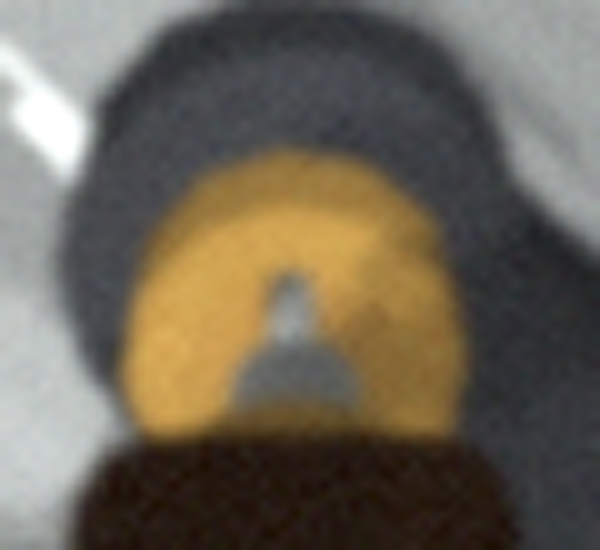

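Emit:
send_rows(rows=[[0,-0.3,0.1,0,0,0.1,-1],[0,-0.3,0.2,0,0,0.2,-1],[0,-0.3,0.3,0,0,0.3,-1],[0,-0.3,0.4,0,0,0.4,-1],[0,-0.3,0.5,0,0,0.5,-1],[0,-0.3,0.6,0,0,0.6,-1],[0,-0.3,0.7,0,0,0.7,-1],[0,-0.3,0.8,0,0,0.8,-1]])

```text
time: 10.95
tcp_pos: [607.3, 102.2, 169.7]
tool_rot: [3.141, -0.003, 1.62]
wrist_force: [-2.2, -0.0, 5.3]
width: 0.246
```

Run:
```python
from h import *
s=tf()
```

```text
t 10.95 tcp [607.3 102.2 169.7] rot [ 3.141e+00 -3.000e-03  1.620e+00] cmd [607.5 101.4 184.8] [-3.141e+00 -2.000e-03  2.821e+00] q [ 0.23  0.73 -0.77  1.59  0.56  1.05  0.93] F [-2.17 -0.02  5.29] M [-0.033  0.639  0.048] w 0.246
Ftool [ 0.1 -2.2 -5.3] Mtool [ 0.64  -0.001 -0.046]
```

Emit:
send_rows(rows=[[0,-0.5,0,0,0,0.1,-1],[0,-0.5,0.1,0,0,0.2,-1],[0,-0.5,0.2,0,0,0.3,-1],[0,-0.5,0.3,0,0,0.4,-1],[0,-0.5,0.4,0,0,0.5,-1],[0,-0.5,0.5,0,0,0.6,-1],[0,-0.5,0.6,0,0,0.7,-1],[0,-0.5,0.6,0,0,0.7,-1]])

```text
time: 11.62
tcp_pos: [607.3, 102.8, 169.1]
tool_rot: [-3.141, -0.003, 0.923]
wrist_force: [-1.1, 1.2, 4.3]
width: 0.248
```

Run:
```python
from h import *
s=tf();resync()
im=arm.get_image('wrist');cv2.imwrite('pics/w11.png',im[:,:,::-1])
C=cam('wrist',s);np.set_printoptions(suppress=True,precision=1)
# bed-frame prediction of pin: screw + press -y*103
sx=np.array([607.5,102.5]);a=np.radians(7.2);d=np.array([np.sin(a),-np.cos(a)])
P=sx+103*d;print('pin pred',P,proj(C,[*P,82]),proj(C,[*P,50]))
```

```text
t 11.62 tcp [607.3 102.8 169.1] rot [-3.141e+00 -3.000e-03  9.230e-01] cmd [607.5 101.4 184.8] [-3.141e+00 -2.000e-03  2.821e+00] q [ 0.14  0.68 -0.58  1.6   0.43  0.99  0.34] F [-1.1   1.2   4.25] M [ 0.308  0.363 -0.007] w 0.248
Ftool [ 0.3 -1.6 -4.2] Mtool [0.475 0.026 0.008]
pin pred [620.4   0.3] [222.7 297.5] [232.8 277. ]
```

View pics/w11.png

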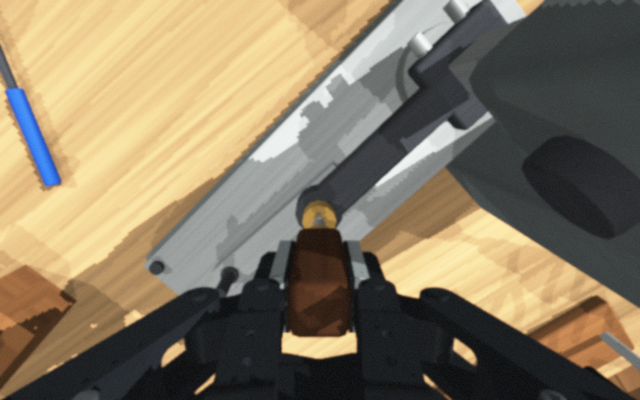

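Run:
```python
from h import *
np.set_printoptions(suppress=True,precision=1)
A=cam('wrist',dict(tcp_pos=np.array([605.3,83.4,222.]),tool_rot=[3.142,-.003,1.75]))
B=cam('wrist',dict(tcp_pos=np.array([536.2,-200.1,205.3]),tool_rot=[3.142,-.004,1.483]))
for a,b in [((219,184),(558,263)),((229,177),(538,246)),((229,177),(558,263)),((219,184),(538,246))]: print(tri([(A,a),(B,b)]))
print(atz(A,(219,184),82),atz(A,(229,177),50))
print(plan([607.3,102.8,232],0.923),plan([620,0,232],1.697))
im=cv2.imread('pics/w2.png')[150:215,190:270]; im2=cv2.imread('pics/w3.png')[215:280,510:590]
cv2.imwrite('pics/pin.png',np.hstack([cv2.resize(i,None,fx=5,fy=5,interpolation=cv2.INTER_CUBIC) for i in (im,im2)]))
```

```text
(array([616. ,  -1.2,  82.2]), [array([ 0.2, -0.4]), array([-0.1,  0.5])])
(array([614.7,   0.1,  52.1]), [array([ 0.8, -1.6]), array([-0.3,  1.8])])
(array([614.4,   3.5,  76.2]), [array([-2.2,  4.3]), array([ 0.9, -4.7])])
(array([616. ,  -5.1,  59.9]), [array([ 2.8, -6.5]), array([-0.7,  7. ])])
[616.4  -1.4  82. ] [616.9  -0.9  50. ]
([0.2, -0.0, -62.9], [-0.001, -0.003, 0.0]) ([-74.1, 72.1, -63.2], [0.001, -0.003, -0.774])
```

View pics/pin.png

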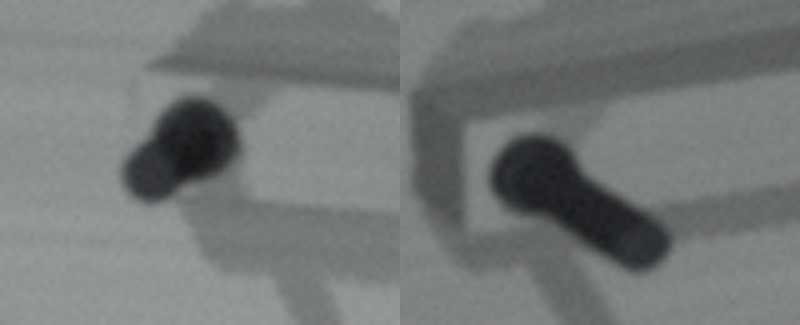

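Emit:
send_rows(rows=[[0,0,0,0,0,0,0.2],[0,0,0,0,0,0,0.2],[0,0,0,0,0,0,0.2],[0,0,-20,0,0,0,0.2],[0,0,-62,0,0,0,0.2],[0,0,-62,0,0,0,0.2],[-37,36,-63,0,0,-0.12,0],[-74,69,-63,0,0,-0.24,0],[-77,70,-63,0,0,-0.36,0],[-77,70,-63,0,0,-0.48,0]])

```text
time: 12.5
tcp_pos: [617.1, -12.8, 229.8]
tool_rot: [3.141, 0.006, 1.395]
wrist_force: [0.2, -0.6, -1.0]
width: 0.5
```

Run:
```python
from h import *
resync();s=tf();print(plan([616.3,-0.5,232],1.68),plan([616.3,-0.5,57],1.68))
im=arm.get_image('wrist');cv2.imwrite('pics/w12.png',im[:,:,::-1])
```

```text
t 12.5 tcp [617.1 -12.8 229.8] rot [3.141 0.006 1.395] cmd [617.1 -12.8 229.8] [3.141 0.006 1.395] q [ 0.4   0.66 -0.73  1.51  0.47  1.16  0.97] F [ 0.17 -0.59 -0.96] M [-0.014 -0.022  0.009] w 0.5
Ftool [-0.5  0.3  1. ] Mtool [-0.025 -0.01  -0.009]
([12.0, -2.9, -2.3], [-0.001, 0.006, -0.285]) ([13.1, -3.0, 172.7], [-0.001, 0.006, -0.285])
```

View pics/w12.png

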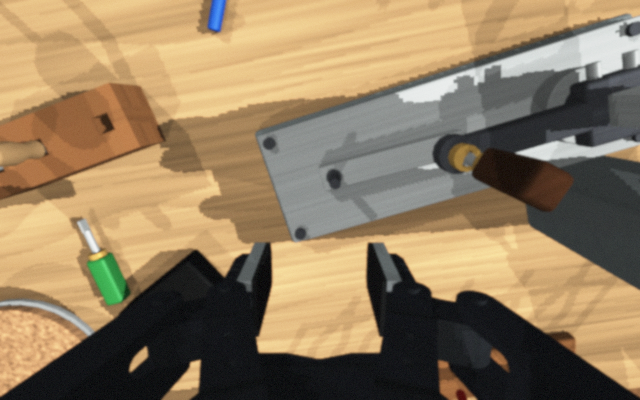

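Emit:
send_rows(rows=[[13,-3,0,0,0.006,-0.12,0],[13,-3,30,0,0.006,-0.24,0],[13,-3,70,0,0.006,-0.285,0],[13,-3,105,0,0.006,-0.285,0],[13,-3,130,0,0.006,-0.285,0]])

```text
time: 12.97
tcp_pos: [613.8, 10.8, 97.9]
tool_rot: [-3.139, -0.007, 1.686]
wrist_force: [0.5, -0.4, -0.2]
width: 0.5
```

Run:
```python
from h import *
np.set_printoptions(suppress=True,precision=1)
A=cam('wrist',dict(tcp_pos=np.array([617.1,-12.8,229.8]),tool_rot=[3.141,.006,1.395]))
print('hole',atz(A,(104,123),55))
s=tf();resync()
im=arm.get_image('wrist');cv2.imwrite('pics/w13.png',im[:,:,::-1])
C=cam('wrist',s);print(proj(C,[616.3,-.5,82]))
```

```text
hole [ 530.2 -198.    55. ]
t 12.97 tcp [613.8  10.8  97.9] rot [-3.1 -0.   1.7] cmd [617.1 -12.8 229.8] [3.1 0.  1.4] q [ 0.4  0.8 -0.7  1.7  0.6  0.9  1.1] F [ 0.5 -0.4 -0.2] M [-0.1 -0.  -0. ] w 0.5
Ftool [-0.5  0.5  0.2] Mtool [ 0.  -0.1  0. ]
[295.5 250.2]
```

View pics/w13.png

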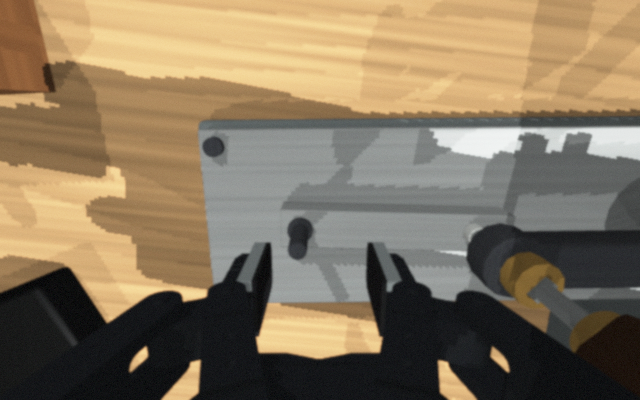

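Run:
```python
from h import *
np.set_printoptions(suppress=True,precision=1)
s=tf();C=cam('wrist',s);P=atz(C,(299,251),82);print(P,plan([P[0],P[1],57],1.68))
```

```text
t 13.02 tcp [610.9   9.9  93.4] rot [-3.1 -0.   1.7] cmd [613.8  10.8  97.9] [-3.1 -0.   1.7] q [ 0.4  0.8 -0.7  1.7  0.6  0.9  1.1] F [-1.2 -0.8 -3. ] M [-0.1  0.1 -0. ] w 0.499
Ftool [-0.7 -1.2  3. ] Mtool [ 0.1 -0.1  0. ]
[611.6   0.4  82. ] ([-10.3, -3.3, 40.8], [-0.003, -0.007, 0.006])
```

Emit:
send_rows(rows=[[-9,4,0,0,0,0,0],[-9,4,15,0,0,0,0],[-9,4,30,0,0,0,0],[-9,4,36,0,0,0,0],[-9,4,36,0,0,0,0],[-9,4,36,0,0,0,0]])

```text
time: 13.52
tcp_pos: [621.6, 2.6, 66.7]
tool_rot: [3.138, -0.007, 1.686]
wrist_force: [0.1, -0.1, 1.0]
width: 0.505
```

Run:
```python
from h import *
s=tf();resync()
im=arm.get_image('wrist');cv2.imwrite('pics/w14.png',im[:,:,::-1])
```

```text
t 13.52 tcp [621.6   2.6  66.7] rot [ 3.138 -0.007  1.686] cmd [613.8  10.8  97.9] [-3.139 -0.007  1.686] q [ 0.36  0.86 -0.7   1.66  0.68  0.87  1.07] F [ 0.06 -0.08  0.99] M [0.02  0.01  0.005] w 0.505
Ftool [-0.1  0.1 -1. ] Mtool [ 0.008  0.021 -0.005]
```

View pics/w14.png

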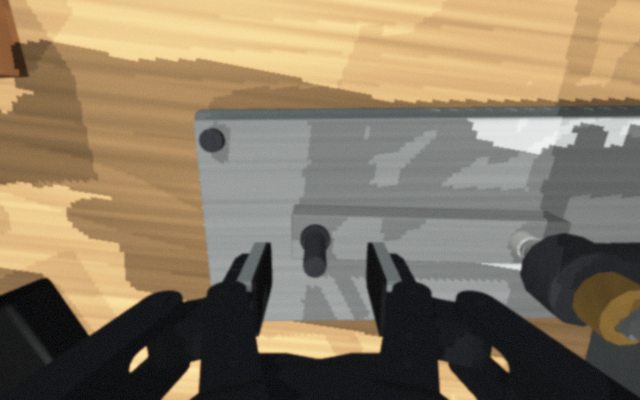

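Run:
```python
from h import *
np.set_printoptions(suppress=True,precision=1)
s=tf();C=cam('wrist',s);P=atz(C,(315,267),82);B=atz(C,(314.5,240),50);print(P,B,proj(C,s['tcp_pos']),plan([P[0],P[1],57],1.68))
```

```text
t 13.57 tcp [621.7   2.7  66.9] rot [ 3.1 -0.   1.7] cmd [621.6   2.6  66.7] [ 3.1 -0.   1.7] q [ 0.4  0.9 -0.7  1.7  0.7  0.9  1.1] F [0.3 0.1 0.5] M [-0. -0. -0.] w 0.5
Ftool [ 0.1  0.3 -0.5] Mtool [-0.  -0.1  0. ]
[616.8   0.6  82. ] [618.2   0.4  50. ] [318.5 261.8] ([-1.5, -5.0, 9.7], [0.003, -0.007, 0.006])
```

Move to centre on the pin, lower, and close.

Emit:
send_rows(rows=[[-2,-5,3,0.003,-0.007,0,0],[-2,-5,9,0.003,-0.007,0,0],[-2,-5,9,0.003,-0.007,0,0],[-2,-5,9,0.003,-0.007,0,-1],[-2,-5,9,0.003,-0.007,0,-1],[-2,-5,9,0.003,-0.007,0,-1],[-2,-5,9,0.003,-0.007,0,-1],[-2,-5,9,0.003,-0.007,0,-1]])

```text
time: 14.23
tcp_pos: [615.8, -0.0, 56.4]
tool_rot: [-3.14, 0.0, 1.686]
wrist_force: [-0.4, 0.8, 1.4]
width: 0.09
```

Run:
```python
from h import *
s=tf();upd([-2,-5,9,.003,-.007,0])
im=arm.get_image('wrist');cv2.imwrite('pics/w15.png',im[:,:,::-1])
```

```text
t 14.23 tcp [615.8  -0.   56.4] rot [-3.14   0.     1.686] cmd [621.6   2.6  66.7] [ 3.138 -0.007  1.686] q [ 0.36  0.87 -0.68  1.68  0.69  0.85  1.05] F [-0.44  0.75  1.4 ] M [-0.023  0.07  -0.017] w 0.09
Ftool [ 0.8 -0.4 -1.4] Mtool [ 0.072 -0.014  0.017]
```

View pics/w15.png

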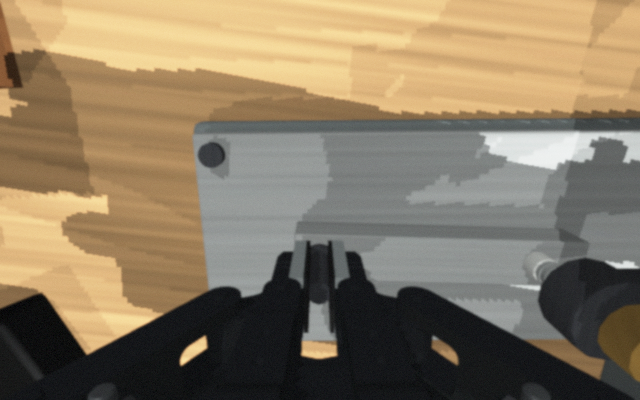

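Emit:
send_rows(rows=[[-1,0,0,0,0,0,-1],[-2,0,0,0,0,0,-1]])

```text
time: 14.45
tcp_pos: [615.8, -0.3, 56.4]
tool_rot: [-3.14, -0.002, 1.687]
wrist_force: [-0.2, 3.3, 0.9]
width: 0.092
```

Emit:
send_rows(rows=[[-1,0,0,0,0,0,-1]])

```text
time: 14.53
tcp_pos: [616.0, -1.4, 56.4]
tool_rot: [-3.14, -0.002, 1.687]
wrist_force: [-1.1, 2.1, 1.0]
width: 0.09
```

Emit:
send_rows(rows=[[-1,0,0,0,0,0,-1]])

```text
time: 14.62
tcp_pos: [616.2, -2.6, 56.4]
tool_rot: [-3.14, -0.002, 1.687]
wrist_force: [-0.4, 4.6, 2.2]
width: 0.089
```

Run:
```python
from h import *
s=tf()
```

```text
t 14.62 tcp [616.2  -2.6  56.4] rot [-3.140e+00 -2.000e-03  1.687e+00] cmd [6.169e+02 1.000e-01 5.770e+01] [3.141 0.    1.686] q [ 0.36  0.87 -0.69  1.68  0.69  0.85  1.06] F [-0.45  4.57  2.25] M [0.753 0.097 0.023] w 0.089
Ftool [ 4.6  0.1 -2.2] Mtool [ 0.008  0.759 -0.024]
```

Run:
```python
from h import *
upd([-4,0,0,0,0,0])
print(plan([617.3,-3.9,240],1.686),plan([608,98,240],2.494))
```

```text
([-0.0, 0.0, -182.3], [0.0, 0.0, -0.0]) ([102.2, 2.5, -182.3], [0.0, 0.0, -0.808])
```

Emit:
send_rows(rows=[[0,0,0,0,0,0,0.2],[0,0,0,0,0,0,0.2],[0,0,-10,0,0,0,0.2],[0,0,-45,0,0,0,0.2],[0,0,-86,0,0,0,0.2],[0,0,-127,0,0,-0.12,0.2],[0,0,-165,0,0,-0.24,0.2],[25,1,-182,0,0,-0.36,0.2],[60,2,-182,0,0,-0.48,0.2],[102,2,-182,0,0,-0.6,0.2]])

```text
time: 15.45
tcp_pos: [608.6, 94.4, 240.4]
tool_rot: [-3.141, 0.004, 2.284]
wrist_force: [0.1, 0.3, -1.0]
width: 0.601
```

Emit:
send_rows(rows=[[0,0,0,0,0,-0.12,0.2],[0,0,0,0,0,-0.208,0.2],[0,0,0,0,0,-0.208,0.2],[0,0,0,0,0,-0.208,0.2]])

```text
time: 15.78
tcp_pos: [607.0, 96.1, 238.2]
tool_rot: [-3.139, -0.001, 2.49]
wrist_force: [0.5, -0.4, -0.1]
width: 0.599
```

Run:
```python
from h import *
resync();s=tf()
im=arm.get_image('wrist');cv2.imwrite('pics/w16.png',im[:,:,::-1])
C=cam('wrist',s);print(proj(C,[607.4,102.5,212]),proj(C,[607.4,102.5,113]))
```

```text
t 15.78 tcp [607.   96.1 238.2] rot [-3.139e+00 -1.000e-03  2.490e+00] cmd [607.   96.1 238.2] [-3.139e+00 -1.000e-03  2.490e+00] q [ 0.35  0.74 -1.02  1.5   0.64  1.26  1.74] F [ 0.47 -0.44 -0.05] M [-0.001  0.027  0.022] w 0.599
Ftool [-0.6 -0.1  0.1] Mtool [ 0.017  0.02  -0.022]
[323.23912026 248.39698948] [321.56426906 199.40445964]
```

View pics/w16.png

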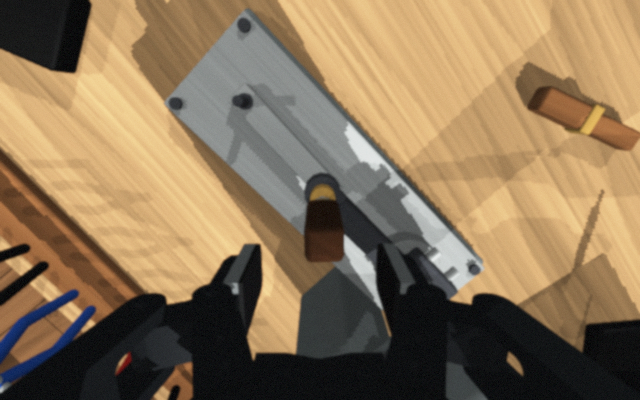

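Run:
```python
from h import *
print(plan([607.3,102.5,170],2.494))
```

```text
([3.6, 5.4, 68.2], [-0.003, -0.001, -0.004])
```

Emit:
send_rows(rows=[[3.6,5.4,5,0,0,0,0.2],[3.6,5.4,30,0,0,0,0.2],[3.6,5.4,55,0,0,0,0.2],[3.6,5.4,68,0,0,0,0.2],[3.6,5.4,68,0,0,0,0.2],[3.6,5.4,68,0,0,0,-1],[3.6,5.4,68,0,0,0,-1],[3.6,5.4,68,0,0,0,-1],[3.6,5.4,68,0,0,0,-1],[3.6,5.4,68,0,0,0,-1]])

```text
time: 16.67
tcp_pos: [608.0, 104.1, 171.7]
tool_rot: [3.141, 0.001, 2.494]
wrist_force: [0.5, 0.5, 2.5]
width: 0.251
```

Run:
```python
from h import *
upd([3.6,5.4,68,0,0,0]);s=tf()
im=arm.get_image('wrist');cv2.imwrite('pics/w17.png',im[160:340,220:420,::-1].repeat(3,0).repeat(3,1))
```

```text
t 16.67 tcp [608.  104.1 171.7] rot [3.141e+00 1.000e-03 2.494e+00] cmd [607.2 102.5 170.2] [-3.139e+00 -1.000e-03  2.490e+00] q [ 0.32  0.8  -0.97  1.58  0.71  1.14  1.68] F [0.49 0.5  2.52] M [-0.063 -0.164 -0.01 ] w 0.251
Ftool [-0.1  0.7 -2.5] Mtool [-0.048 -0.169  0.01 ]
```

View pics/w17.png

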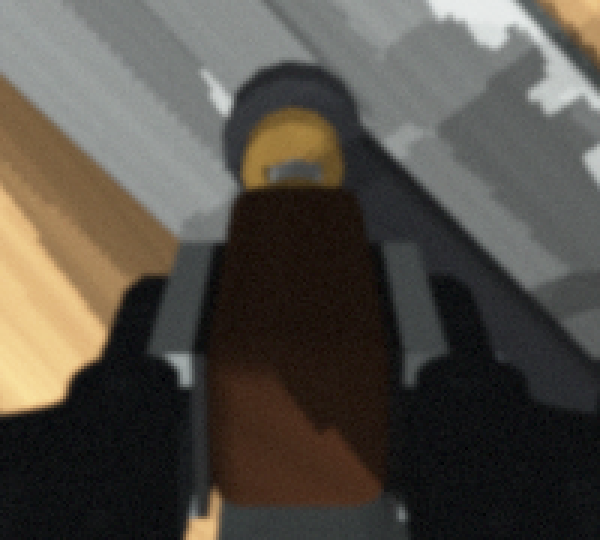

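Emit:
send_rows(rows=[[0,0,1.1,0,0,0.1,-1],[0,0,1.2,0,0,0.2,-1],[0,0,1.3,0,0,0.3,-1],[0,0,1.4,0,0,0.4,-1],[0,0,1.5,0,0,0.5,-1],[0,0,1.6,0,0,0.6,-1],[0,0,1.7,0,0,0.7,-1],[0,0,1.8,0,0,0.8,-1]])

```text
time: 17.38
tcp_pos: [609.0, 103.7, 170.8]
tool_rot: [3.138, 0.001, 1.689]
wrist_force: [1.0, -0.9, 7.1]
width: 0.25
```

Run:
```python
from h import *
upd([0,0,1.8,0,0,0.8]);s=tf()
```

```text
t 17.38 tcp [609.  103.7 170.8] rot [3.138e+00 1.000e-03 1.689e+00] cmd [607.2 102.5 168.4] [-3.139e+00  1.000e-03  1.690e+00] q [ 0.23  0.73 -0.77  1.59  0.57  1.05  0.99] F [ 0.97 -0.86  7.14] M [-0.373 -0.216  0.069] w 0.25
Ftool [-1.   0.9 -7.1] Mtool [-0.171 -0.395 -0.07 ]
```

Emit:
send_rows(rows=[[0,0,0,0,0,0.1,-1],[0,0,0,0,0,0.2,-1],[0,0,0.1,0,0,0.3,-1],[0,0,0.2,0,0,0.4,-1],[0,0,0.3,0,0,0.5,-1],[0,0,0.3,0,0,0.5,-1]])

```text
time: 17.88
tcp_pos: [609.3, 103.2, 170.4]
tool_rot: [3.137, -0.0, 1.19]
wrist_force: [1.3, -1.1, 5.8]
width: 0.249
```

Run:
```python
from h import *
resync();s=tf()
print(plan([s['tcp_pos'][0],s['tcp_pos'][1],235],1.194),plan([616.5,-5,235],1.686),plan([616.5,-5,58],1.686))
```

```text
t 17.88 tcp [609.3 103.2 170.4] rot [ 3.137 -0.     1.19 ] cmd [609.3 103.2 170.4] [ 3.137 -0.     1.19 ] q [ 0.16  0.7  -0.64  1.59  0.47  1.01  0.57] F [ 1.27 -1.11  5.83] M [-0.505 -0.382  0.023] w 0.249
Ftool [-0.6  1.6 -5.8] Mtool [-0.543 -0.327 -0.025]
([0.0, 0.3, -64.6], [0.005, -0.0, -0.004]) ([-97.7, 47.1, -64.4], [0.005, 0.001, -0.496]) ([-97.8, 46.3, 112.6], [0.005, 0.001, -0.496])
```

Emit:
send_rows(rows=[[0,0,0,0,0,0,0.2],[0,0,0,0,0,0,0.2],[0,0,0,0,0,0,0.2],[0,0,-25,0.004,0,0,0.2],[0,0,-64,0.004,0,0,0.2],[0,0,-64,0.004,0,-0.1,0],[-40,20,-64,0.004,0,-0.22,0],[-78,38,-60,0.004,0,-0.34,0],[-95,47,-30,0.004,0,-0.46,0],[-95,47,10,0.004,0,-0.496,0]])

```text
time: 18.72
tcp_pos: [619.1, -10.9, 159.0]
tool_rot: [3.141, 0.005, 1.682]
wrist_force: [0.6, -1.3, -0.6]
width: 0.504
```

Run:
```python
from h import *
s=tf()
```

```text
t 18.72 tcp [619.1 -10.9 159. ] rot [3.141 0.005 1.682] cmd [609.3 103.2 170.4] [ 3.137 -0.     1.19 ] q [ 0.41  0.75 -0.76  1.59  0.58  1.04  1.16] F [ 0.63 -1.28 -0.65] M [-0.042 -0.079 -0.029] w 0.504
Ftool [-1.3  0.5  0.7] Mtool [-0.074 -0.051  0.029]
```

Emit:
send_rows(rows=[[0,0,35,0,0,0,0],[0,0,50,0,0,0,0],[0,0,50,0,0,0,0],[0,0,50,0,0,0,0]])

```text
time: 19.05
tcp_pos: [614.9, -1.7, 107.3]
tool_rot: [-3.133, -0.002, 1.691]
wrist_force: [-0.2, 0.6, 0.5]
width: 0.501
```

Run:
```python
from h import *
resync();s=tf();im=arm.get_image('wrist');cv2.imwrite('pics/w18.png',im[:,:,::-1])
print(plan([616.3,-3,57],1.686))
C=cam('wrist',s);print(proj(C,[616.6,-2.5,82]))
```

```text
t 19.05 tcp [614.9  -1.7 107.3] rot [-3.133e+00 -2.000e-03  1.691e+00] cmd [614.9  -1.7 107.3] [-3.133e+00 -2.000e-03  1.691e+00] q [ 0.38  0.81 -0.72  1.64  0.63  0.95  1.12] F [-0.24  0.62  0.48] M [0.01  0.011 0.025] w 0.501
Ftool [ 0.6 -0.2 -0.5] Mtool [ 0.01   0.012 -0.025]
([-1.5, 1.7, 50.3], [-0.008, -0.002, 0.005])
[316.5865519  243.83275644]
```

View pics/w18.png

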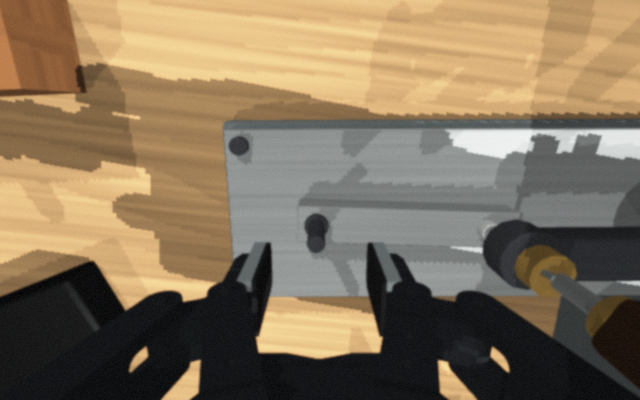

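Aligned with the pin (316,242). Down and close, holding opening small offsets.

Emit:
send_rows(rows=[[-1.5,1.5,25,-0.008,-0.002,0,0],[-1.5,1.5,50,-0.008,-0.002,0,0],[-1.5,1.5,50,-0.008,-0.002,0,0],[-1.5,1.5,50,-0.008,-0.002,0,0],[-1.5,1.5,50,-0.008,-0.002,0,-1],[-1.5,1.5,50,-0.008,-0.002,0,-1],[-1.5,1.5,50,-0.008,-0.002,0,-1],[-1.5,1.5,50,-0.008,-0.002,0,-1],[-1.5,1.5,50,-0.008,-0.002,0,-1]])

```text
time: 19.85
tcp_pos: [618.2, -3.0, 60.3]
tool_rot: [3.136, 0.002, 1.69]
wrist_force: [-1.0, -0.1, 6.3]
width: 0.092
```

Emit:
send_rows(rows=[[-1,0,0,0,0,0,-1],[-2,0,0,0,0,0,-1]])

```text
time: 20.02
tcp_pos: [618.2, -3.0, 60.3]
tool_rot: [3.136, -0.001, 1.691]
wrist_force: [-1.4, 2.6, 5.6]
width: 0.091
```

Emit:
send_rows(rows=[[-1,0,0,0,0,0,-1]])

```text
time: 20.1
tcp_pos: [618.2, -3.0, 60.3]
tool_rot: [3.135, -0.003, 1.692]
wrist_force: [-0.9, 4.7, 5.0]
width: 0.089
```

Emit:
send_rows(rows=[[-1,0,0,0,0,0,-1]])

```text
time: 20.18
tcp_pos: [618.2, -3.0, 60.3]
tool_rot: [3.135, -0.004, 1.692]
wrist_force: [-1.0, 5.9, 5.8]
width: 0.085
```

Run:
```python
from h import *
s=tf()
```

```text
t 20.18 tcp [618.2  -3.   60.3] rot [ 3.135 -0.004  1.692] cmd [614.9  -1.7 107.3] [-3.133e+00 -2.000e-03  1.691e+00] q [ 0.36  0.86 -0.68  1.68  0.68  0.85  1.08] F [-0.98  5.86  5.77] M [1.152 0.272 0.012] w 0.085
Ftool [ 6.  -0.2 -5.7] Mtool [ 0.13   1.177 -0.004]
```

Emit:
send_rows(rows=[[-1,0,0,0,0,0,-1],[-2,0,0,0,0,0,-1]])

```text
time: 20.35
tcp_pos: [618.2, -3.0, 60.3]
tool_rot: [3.135, -0.007, 1.694]
wrist_force: [-2.3, 8.4, 3.6]
width: 0.088
```

Emit:
send_rows(rows=[[-1,0,0,0,0,0,-1]])

```text
time: 20.43
tcp_pos: [618.3, -3.1, 60.3]
tool_rot: [3.135, -0.008, 1.694]
wrist_force: [-1.3, 8.2, 4.0]
width: 0.093
```

Emit:
send_rows(rows=[[-1,0,0,0,0,0,-1]])

```text
time: 20.52
tcp_pos: [618.3, -3.2, 60.3]
tool_rot: [3.135, -0.01, 1.695]
wrist_force: [-2.0, 9.7, 3.8]
width: 0.09
```

Emit:
send_rows(rows=[[-1,0,0,0,0,0,-1]])

```text
time: 20.6
tcp_pos: [618.4, -3.4, 60.3]
tool_rot: [3.134, -0.011, 1.695]
wrist_force: [-0.9, 10.4, 3.0]
width: 0.09
```

Emit:
send_rows(rows=[[-1,0,0,0,0,0,-1]])

```text
time: 20.68
tcp_pos: [618.5, -4.0, 60.3]
tool_rot: [3.134, -0.011, 1.696]
wrist_force: [-2.8, 11.0, 3.5]
width: 0.088
```

Emit:
send_rows(rows=[[-2,0,-0.7,0,0,0,-1],[-4,0,-0.7,0,0,0,-1],[-6,0,-0.7,0,0,0,-1],[-8,0,-0.7,0,0,0,-1],[-10,0,-0.7,0,0,0,-1],[-12,0,-0.7,0,0,0,-1]])

```text
time: 21.18
tcp_pos: [619.7, -17.0, 60.3]
tool_rot: [3.136, -0.01, 1.696]
wrist_force: [-1.4, 10.0, 0.9]
width: 0.088
```

Run:
```python
from h import *
s=tf();im=arm.get_image('wrist');cv2.imwrite('pics/w19.png',im[:,:,::-1])
```

```text
t 21.18 tcp [619.7 -17.   60.3] rot [ 3.136 -0.01   1.696] cmd [614.9  -1.7 107.3] [-3.133e+00 -2.000e-03  1.691e+00] q [ 0.39  0.86 -0.69  1.67  0.68  0.85  1.11] F [-1.36 10.03  0.89] M [1.869 0.223 0.077] w 0.088
Ftool [10.1 -0.1 -0.8] Mtool [-0.01   1.883 -0.066]
```

View pics/w19.png

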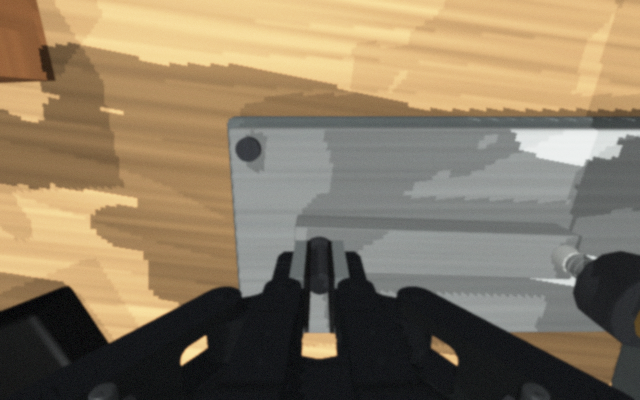

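Emit:
send_rows(rows=[[-3,0,0,0,0,0,-1],[-7,0,0,0,0,0,-1],[-11,0,0,0,0,0,-1],[-15,0,0,0,0,0,-1],[-20,0,0,0,0,0,-1],[-25,0,0,0,0,0,-1],[-29,0,0,0,0,0,-1],[-29,0,0,0,0,0,-1]])

```text
time: 21.9
tcp_pos: [624.1, -52.7, 60.3]
tool_rot: [3.136, -0.001, 1.69]
wrist_force: [0.3, 3.8, 4.8]
width: 0.09
```

Run:
```python
from h import *
s=tf();resync();im=arm.get_image('wrist');cv2.imwrite('pics/w20.png',im[:,:,::-1])
```

```text
t 21.9 tcp [624.1 -52.7  60.3] rot [ 3.136e+00 -1.000e-03  1.690e+00] cmd [614.9  -1.7 107.3] [-3.133e+00 -2.000e-03  1.691e+00] q [ 0.44  0.87 -0.69  1.65  0.69  0.87  1.16] F [0.32 3.82 4.76] M [0.86  0.062 0.   ] w 0.09
Ftool [ 3.8  0.8 -4.8] Mtool [-0.041  0.861  0.004]
```

View pics/w20.png

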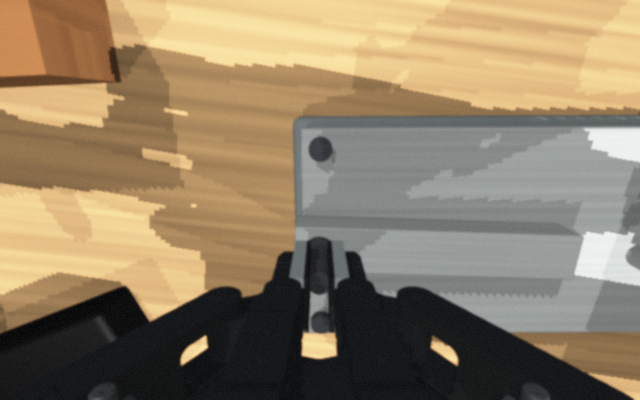

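Run:
```python
from h import *
print(plan([624.1,-52.7,240],1.69),plan([608.5,98,240],1.19))
```

```text
([0.2, 1.0, -179.7], [0.005, -0.001, -0.0]) ([151.7, 3.4, -179.5], [0.005, -0.003, 0.5])
```

Emit:
send_rows(rows=[[0,0,0,0,0,0,0.2],[0,0,0,0,0,0,0.2],[0,0,0,0,0,0,0.2],[0,0,-10,0,0,0,0.2],[0,0,-50,0,0,0,0.2],[0,0,-90,0,0,0,0.2],[0,0,-130,0.005,0,0.1,0.2],[20,0,-165,0.005,0,0.22,0.2],[55,2,-179,0.005,0,0.34,0.2],[90,3,-179,0.005,0,0.46,0.2]])

```text
time: 22.78
tcp_pos: [617.5, 35.9, 243.5]
tool_rot: [3.135, -0.003, 1.219]
wrist_force: [0.1, 0.4, -0.2]
width: 0.602
```

Emit:
send_rows(rows=[[33,-17,0,0,0,0.04,0.2],[55,-28,0,0,0,0.04,0.2],[55,-28,0,0,0,0.04,0.2],[55,-28,0,0,0,0.04,0.2],[55,-28,0,0,0,0.04,0.2]])

```text
time: 23.2
tcp_pos: [607.0, 95.6, 237.8]
tool_rot: [-3.14, 0.003, 1.189]
wrist_force: [0.7, -1.1, 0.4]
width: 0.599
```

Run:
```python
from h import *
s=tf();resync();im=arm.get_image('wrist');cv2.imwrite('pics/w21.png',im[:,:,::-1])
C=cam('wrist',s);print(proj(C,[608,103,211]),plan([608.5,103.3,171],1.19))
```

```text
t 23.2 tcp [607.   95.6 237.8] rot [-3.140e+00  3.000e-03  1.189e+00] cmd [624.1 -52.7  60.3] [ 3.136e+00 -1.000e-03  1.690e+00] q [ 0.19  0.63 -0.67  1.51  0.42  1.15  0.63] F [ 0.74 -1.07  0.38] M [-0.101 -0.031 -0.001] w 0.599
Ftool [-0.7  1.1 -0.4] Mtool [-0.066 -0.083  0.001]
[333.54950241 236.253915  ] ([7.9, -1.4, 66.7], [-0.002, 0.003, -0.001])
```

View pics/w21.png

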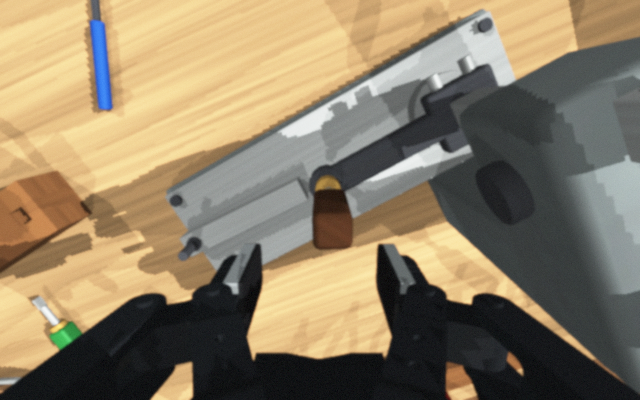

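Emit:
send_rows(rows=[[8,-1.4,5,0,0,0,0.2],[8,-1.4,30,0,0,0,0.2],[8,-1.4,55,0,0,0,0.2],[8,-1.4,67,0,0,0,0.2],[8,-1.4,67,0,0,0,0.2],[8,-1.4,67,0,0,0,-1],[8,-1.4,67,0,0,0,-1],[8,-1.4,67,0,0,0,-1],[8,-1.4,67,0,0,0,-1],[8,-1.4,67,0,0,0,-1]])

```text
time: 24.08
tcp_pos: [608.9, 104.5, 172.1]
tool_rot: [-3.142, 0.002, 1.189]
wrist_force: [-1.1, -1.7, 5.0]
width: 0.25
```

Run:
```python
from h import *
upd([8,-1.4,67,0,0,0]);s=tf()
im=arm.get_image('wrist');cv2.imwrite('pics/w22.png',im[:,:,::-1])
print(plan([608,103,240],1.19),plan([530.5,-198,240],1.19))
```

```text
t 24.08 tcp [608.9 104.5 172.1] rot [-3.142e+00  2.000e-03  1.189e+00] cmd [608.5 103.4 170.7] [-3.140e+00  3.000e-03  1.189e+00] q [ 0.16  0.7  -0.64  1.58  0.47  1.02  0.57] F [-1.11 -1.7   4.99] M [-0.56   0.286 -0.01 ] w 0.25
Ftool [-2.  -0.4 -5. ] Mtool [ 0.057 -0.626  0.01 ]
([-0.8, -0.4, -69.3], [-0.002, 0.003, -0.001]) ([-308.9, 39.8, -68.3], [-0.002, 0.003, -0.001])
```

View pics/w22.png

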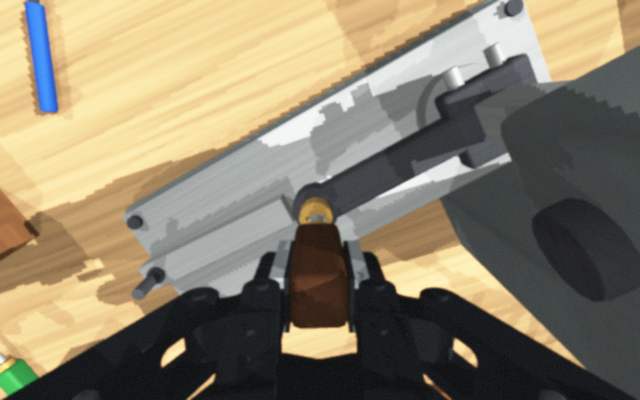

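Emit:
send_rows(rows=[[-0.5,-0.4,-5,0,0,0,-1],[-0.8,-0.4,-15,0,0,0,-1],[-0.8,-0.4,-35,0,0,0,-1],[-0.8,-0.4,-60,0,0,0,-1],[-40,5,-68,0,0,0,-1],[-80,10,-68,0,0,0,-1],[-120,15,-68,0,0,0,-1],[-160,20,-68,0,0,0,-1],[-200,26,-68,0,0,0,-1],[-240,31,-68,0,0,0,-1]])

```text
time: 24.97
tcp_pos: [547.5, -130.0, 239.7]
tool_rot: [-3.139, 0.0, 1.191]
wrist_force: [1.2, -0.2, -1.6]
width: 0.25
```

Emit:
send_rows(rows=[[-40,5,10,0,0,0,-1],[-69,9,40,0,0,0,-1],[-69,9,75,0,0,0,-1],[-69,9,90,0,0,0,-1],[-69,9,90,0,0,0,-1],[-69,9,90,0,0,0,-1]])

```text
time: 25.47
tcp_pos: [530.7, -195.6, 149.3]
tool_rot: [-3.138, -0.0, 1.191]
wrist_force: [-0.4, 0.5, -0.3]
width: 0.249
```

Run:
```python
from h import *
s=tf();resync();im=arm.get_image('wrist');cv2.imwrite('pics/w23.png',im[:,:,::-1])
C=cam('wrist',s);print(proj(C,[530.2,-198,55]),proj(C,s['tcp_pos']-[0,0,67]),plan([531,-198.3,145],1.19))
```

```text
t 25.47 tcp [ 530.7 -195.6  149.3] rot [-3.138 -0.     1.191] cmd [608.5 103.4 170.7] [-3.140e+00  3.000e-03  1.189e+00] q [ 0.71  0.66 -0.64  1.76  0.49  0.9   1.05] F [-0.43  0.46 -0.29] M [ 0.027 -0.037 -0.05 ] w 0.249
Ftool [ 0.3 -0.6  0.3] Mtool [-0.025  0.039  0.05 ]
[316.2090106  204.88866488] [319.60559976 216.05957196] ([-2.4, 1.3, 4.2], [-0.003, -0.0, 0.001])
```

View pics/w23.png

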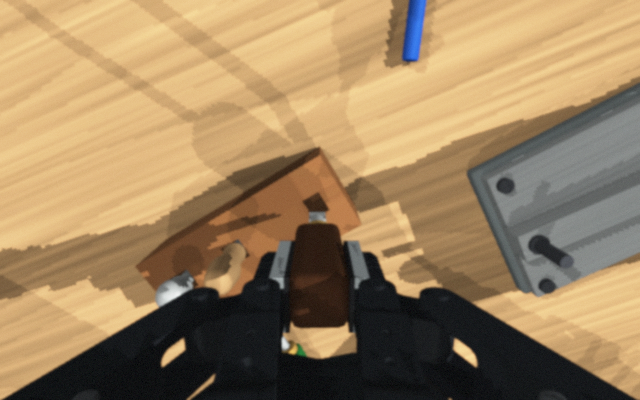

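Run:
```python
from h import *
im=cv2.imread('pics/w23.png')[180:240,285:350]
cv2.imwrite('pics/w23c.png',cv2.resize(cv2.convertScaleAbs(im,alpha=1.4),None,fx=9,fy=9,interpolation=cv2.INTER_CUBIC))
```

```text
(no output)
```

View pics/w23c.png

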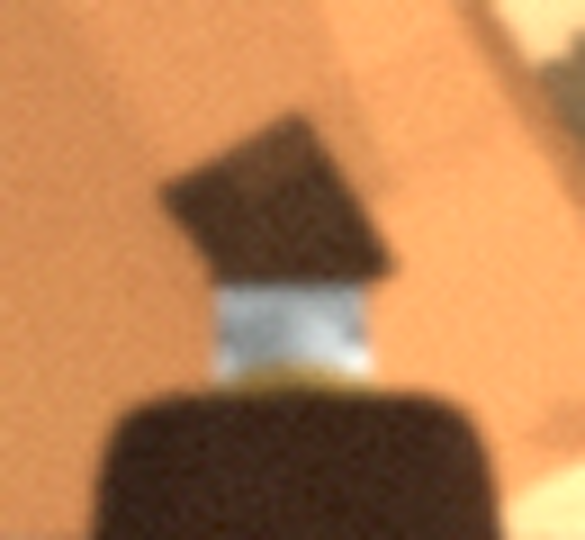

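Run:
```python
from h import *
np.set_printoptions(suppress=True,precision=2)
s=dict(tcp_pos=np.array([530.7,-195.6,149.3]),tool_rot=[-3.138,0,1.191]);C=cam('wrist',s)
Rt=R.from_euler('xyz',s['tool_rot']).as_matrix();p=s['tcp_pos'];T=lambda P:Rt.T@(P-p)
for d in (64,67,69):print('tip',T(atz(C,(317.1,211.3),p[2]-d))+[0,1.25,0])
print('hole',T(atz(C,(315.7,204.9),55)))
```

```text
tip [-1.61 -2.71 64.01]
tip [-1.63 -1.76 67.01]
tip [-1.64 -1.13 69.01]
hole [-2.78  0.75 94.3 ]
```

Emit:
send_rows(rows=[[-1.1,2.5,8,0,0,0,-1],[-1.1,2.5,18,0,0,0,-1],[-1.1,2.5,30,0,0,0,-1],[-1.1,2.5,45,0,0,0,-1],[-1.1,2.5,60,0,0,0,-1],[-1.1,2.5,68,0,0,0,-1],[-1.1,2.5,70,0,0,0,-1],[-1.1,2.5,70,0,0,0,-1]])

```text
time: 26.18
tcp_pos: [531.8, -198.4, 78.4]
tool_rot: [-3.138, 0.002, 1.19]
wrist_force: [1.0, 0.5, -1.1]
width: 0.25
```

Run:
```python
from h import *
s=tf();upd([-1.1,2.5,70,0,0,0]);im=arm.get_image('wrist');cv2.imwrite('pics/w24.png',im[:,:,::-1])
```

```text
t 26.18 tcp [ 531.8 -198.4   78.4] rot [-3.138e+00  2.000e-03  1.190e+00] cmd [ 530.7 -195.6  149.3] [-3.138 -0.     1.191] q [ 0.67  0.75 -0.58  1.81  0.57  0.76  0.98] F [ 1.03  0.49 -1.13] M [-0.01  -0.01  -0.021] w 0.25
Ftool [0.8 0.8 1.1] Mtool [-0.013 -0.006  0.021]
```

View pics/w24.png

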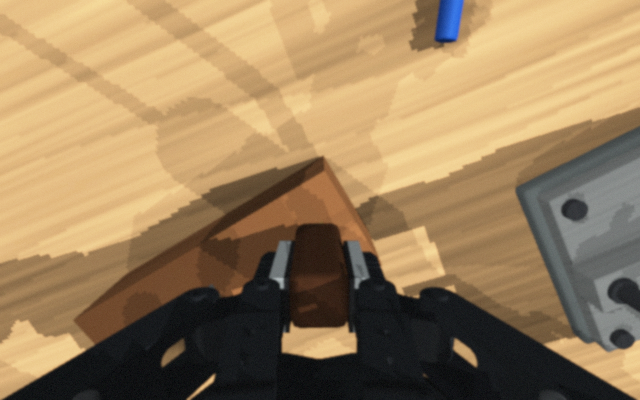

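In the hole. Lower the last few millimetres until it seats.

Emit:
send_rows(rows=[[0,0,2,0,0,0,-1],[0,0,3,0,0,0,-1],[0,0,3,0,0,0,-1]])

```text
time: 26.48
tcp_pos: [533.1, -198.7, 77.3]
tool_rot: [-3.141, 0.001, 1.19]
wrist_force: [-0.5, 1.0, 4.2]
width: 0.252
```

Emit:
send_rows(rows=[[0,0,0,0,0,0,0.2],[0,0,0,0,0,0,0.2],[0,0,0,0,0,0,0.2],[0,0,-20,0,0,0,0.2],[0,0,-55,0,0,0,0.2],[0,0,-95,0,0,0,0.2],[0,0,-130,0,0,0,0.2],[0,0,-150,0,0,0,0.2],[0,0,-150,0,0,0,0.2],[0,0,-150,0,0,0,0.2]])

```text
time: 27.32
tcp_pos: [533.0, -198.7, 227.1]
tool_rot: [3.141, 0.002, 1.19]
wrist_force: [1.1, 0.1, -0.1]
width: 0.599
```

Run:
```python
from h import *
s=tf();resync()
for n in ('wrist','side','scene'):
    im=arm.get_image(n);cv2.imwrite(f'pics/e_{n}.png',im[:,:,::-1])
C=cam('wrist',s);print(proj(C,[530.2,-198,115]))
```

```text
t 27.32 tcp [ 533.  -198.7  227.1] rot [3.141e+00 2.000e-03 1.190e+00] cmd [ 532.4 -197.5   79.2] [-3.138 -0.     1.191] q [ 0.75  0.57 -0.7   1.66  0.41  1.06  1.12] F [ 1.14  0.08 -0.08] M [0.01  0.003 0.002] w 0.599
Ftool [0.5 1.  0.1] Mtool [ 0.007  0.008 -0.002]
[319.25771722 193.81848846]
```

View pics/e_wrist.png

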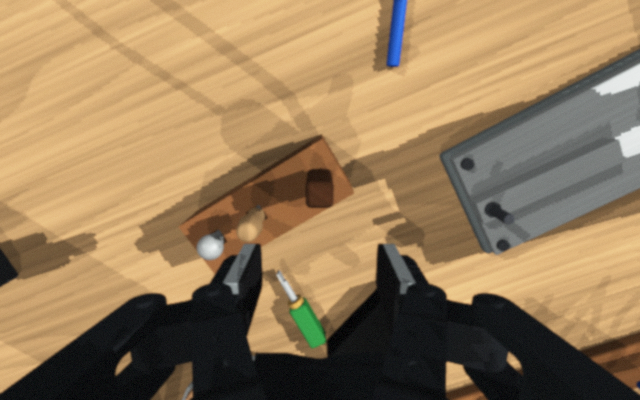

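View pics/e_side.png

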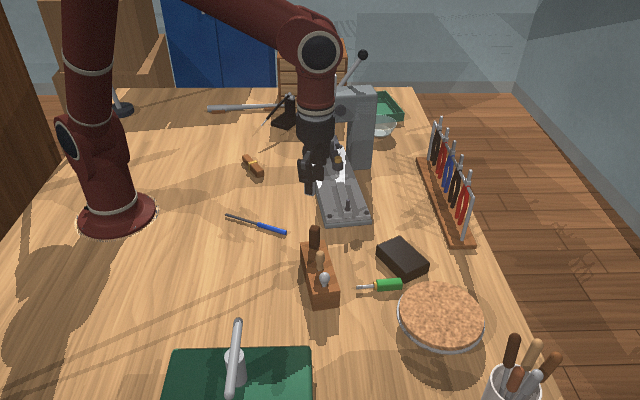

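View pics/e_scene.png

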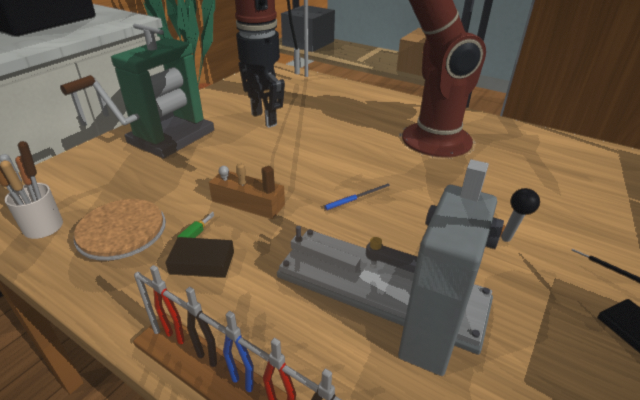

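Run:
```python
from h import *
s=stat();C=cam('wrist',s);print(arm.mark_of('setting_block','side'),arm.mark_of('driver','side'))
print(arm.close_job())
```

```text
t 27.47 tcp [ 531.4 -198.7  224.3] rot [-3.136e+00  2.000e-03  1.190e+00] cmd [ 533.  -198.7  227.1] [3.141e+00 2.000e-03 1.190e+00] q [ 0.75  0.58 -0.7   1.66  0.41  1.06  1.12] F [ 0.99 -0.58 -0.34] M [ 0.001  0.015 -0.005] w 0.603
[{'uv': [341.7, 196.1], 'p': 0.66}] [{'uv': [357.2, 283.6], 'p': 0.76}, {'uv': [313.6, 262.3], 'p': 0.66}]
the job is handed in; nothing more can be done
None
```

The job is done and handed in at about 27.5 s of the 72 s allowed; no verdict was reported.

**Screw:** I took the brown-handled driver from the end hole of the stand and turned the screw down by about 3.2 rad in two stages. After the first stage, a trial pull on the block took about 3 N, so the nose was not yet touching it.

**Drag and draw:** After the second stage the block began to slide at about 10.5–11 N. It then dragged at about 10 N, which I work out to be a nip of roughly 5–6 N. That is at the top edge of the 5–10 N drag wanted, but inside the 0.6–9 N nip limits. I drew the block 52 mm in all and the pull fell back to about 3–4 N once it was free. The block now lies flat, its centre about 97 mm from the screw axis.

**Driver:** It went back into its own hole and seated with a light upward force of about 4 N. The last pictures show it upright there, with the gripper open and clear of everything.

**Checks that disagreed or were not made:**
- **Green look-alike:** it stood upright in the first picture and lay on the bench by the next. It fell in the first 2.7 s, before the arm had gone down to anything, and I never reached for it.
- **Setting block mark:** the network's last mark for it was off the visible block position by several pixels, as at the start. I relied on the pictures and the measured draw instead.
- **Nose height:** I did not measure it directly; it follows from the drag force.

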